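# Change over the slide stainer and start its programme

### The job

Change over the slide stainer: take the stained racks (green grips) off its hooks and stand them upright in the drip tray, and hang every fresh rack (orange grips) from the bench by its wire handle on the hooks, one rack to a hook, any hook, so that each hangs freely and level. When all that is done, key in the run on the control panel, one key at a time, each fully down and let go: white to wake it, blue for the programme, yellow to confirm, green to start. Never press the red stop key, and leave the tube rack and the bottle where they are.

Things in the scene. Friction and masses are not known exactly. Their poses are not given: they have to be found in the camera images.
- rack1: fresh slide rack, up to four (None if absent): blue tray of clear slides 76 (x) by 84 (y) by 36 mm high, 220 g, with a fixed upright wire bail in its y-z plane (see rack2) and on the bail's apex an orange grip 12 (x) by 22 (y) mm, from 85 to 125 mm above the origin. Origin: centre of the underside; z up; the same after a half turn. To hang it, the hook goes through the bail along the rack's x
- rack2: slide rack like rack1 (None if absent). The bail of every rack: 6 mm steel wire, rising from the middle of both y sides (y = +-40 mm) straight to 55 mm, then sloping in to an apex on the z axis whose underside is 81 mm above the origin. The window under it is 45 mm high above the tray and 74 mm wide, narrowing to the apex, so a hung rack centres itself
- rack3: slide rack like rack1 and rack2 (None if absent)
- rack4: slide rack like rack1 and rack2 (None if absent)
- stainer: slide stainer, fixed: black base 470 mm (y), x -70 to 130 mm, 30 mm high; four open dishes 94 mm square, rims 70 mm high, one under each hook; two end columns (|y| 205 to 235, x 55 to 115 mm, 220 mm high) carry an aluminium bar (x 50 to 74 mm, 182 to 212 mm high) with four steel hooks pointing to -x, the robot's side. Origin: on the bench under the middle of the dishes; y along the hooks
- hook1 (a point): first hook from the stainer's +y end: point on top of the level part of its 8 mm wire, where the bail rests, 200 mm above the bench; axes as the stainer. The level part runs from 14 mm beyond (+x) to 14 mm before the point (-x); the tip then turns up, 16 mm higher than the point and ending 30 mm before it. The bar's face is 46 mm beyond the point. Hooks are 100 mm apart
- hook2 (a point): hook 2, like hook1, 100 mm from it towards the stainer's -y
- hook3 (a point): hook 3, like hook1, 200 mm from it towards the stainer's -y
- hook4 (a point): hook 4, like hook1, 300 mm from it towards the stainer's -y
- key_white (a joint): travel of the white key in m: 0 up, 0.006 fully down; it springs back when let go; 5 N pushes it fully down; it counts as pressed past 0.004
- key_blue (a joint): travel of the blue key in m: 0 up, 0.006 fully down; it springs back when let go; 5 N pushes it fully down; it counts as pressed past 0.004
- key_yellow (a joint): travel of the yellow key in m: 0 up, 0.006 fully down; it springs back when let go; 5 N pushes it fully down; it counts as pressed past 0.004
- key_green (a joint): travel of the green key in m: 0 up, 0.006 fully down; it springs back when let go; 5 N pushes it fully down; it counts as pressed past 0.004
- key_red (a joint): travel of the red key in m: 0 up, 0.006 fully down; it springs back when let go; 5 N pushes it fully down; it counts as pressed past 0.004
- key_white_top (a point): centre of the top face of the white (wake) key when up, 58 mm above the bench; pressed straight down. It sits on the stainer's control panel, a separate fixed grey box 150 (x) by 130 (y) by 40 mm with a dark display along its far (+x) side and five round keys 24 mm wide; axes as the panel: x away from the robot, z up
- key_blue_top (a point): the same of the blue (programme) key, 42 mm from the white towards the panel's -y
- key_yellow_top (a point): the same of the yellow (confirm) key, 84 mm from the white towards the panel's -y
- key_green_top (a point): the same of the green (start) key, in the row nearer the robot: 51 mm towards the panel's -x and 17 mm towards its -y from the white. The red stop key is 50 mm beside it, further towards -y
- stained1: stained rack with pink slides and a green grip, otherwise the same in shape and size as rack1 and rack2; at the start it hangs by its bail on hook1, in line with the stainer (None if absent)
- stained2: stained rack like stained1, at the start on hook2 (None if absent)
- stained3: stained rack like stained1, at the start on hook4 (None if absent)
- tray: fixed open aluminium drip tray, 204 (x) by 112 (y) by 20 mm high, walls and floor 4 mm thick; room for two racks one behind the other along its x (centres about 48 mm each side of the middle), their y along the tray's y. Origin: centre of its underside; z up
- tube_rack: bystander: black rack of orange-capped tubes, 74 by 74 by 100 mm; origin at the centre of its underside
- reagent: bystander: amber bottle 64 mm wide, 140 mm high; origin at the centre of its underside

How it is judged:
On the way, in this order (a step that is already met when the one before it is completed fails the run):
1. every stained rack stands in the drip tray and every fresh rack hangs by its handle on a hook, all let go (in any order) (((horizontal distance between rack1 and hook1 below 0.035 m and z of rack1 in the frame of hook1 between -0.095 and -0.066 m) or (horizontal distance between rack1 and hook2 below 0.035 m and z of rack1 in the frame of hook2 between -0.095 and -0.066 m) or (horizontal distance between rack1 and hook3 below 0.035 m and z of rack1 in the frame of hook3 between -0.095 and -0.066 m) or (horizontal distance between rack1 and hook4 below 0.035 m and z of rack1 in the frame of hook4 between -0.095 and -0.066 m)) and angle between each of rack1, rack2, rack3, rack4's own z axis and vertical below 0.3 rad and contact force between each of rack1, rack2, rack3, rack4, stained1, stained2, stained3 and the fingers below 0.2 N and ((horizontal distance between rack2 and hook1 below 0.035 m and z of rack2 in the frame of hook1 between -0.095 and -0.066 m) or (horizontal distance between rack2 and hook2 below 0.035 m and z of rack2 in the frame of hook2 between -0.095 and -0.066 m) or (horizontal distance between rack2 and hook3 below 0.035 m and z of rack2 in the frame of hook3 between -0.095 and -0.066 m) or (horizontal distance between rack2 and hook4 below 0.035 m and z of rack2 in the frame of hook4 between -0.095 and -0.066 m)) and ((horizontal distance between rack3 and hook1 below 0.035 m and z of rack3 in the frame of hook1 between -0.095 and -0.066 m) or (horizontal distance between rack3 and hook2 below 0.035 m and z of rack3 in the frame of hook2 between -0.095 and -0.066 m) or (horizontal distance between rack3 and hook3 below 0.035 m and z of rack3 in the frame of hook3 between -0.095 and -0.066 m) or (horizontal distance between rack3 and hook4 below 0.035 m and z of rack3 in the frame of hook4 between -0.095 and -0.066 m)) and ((horizontal distance between rack4 and hook1 below 0.035 m and z of rack4 in the frame of hook1 between -0.095 and -0.066 m) or (horizontal distance between rack4 and hook2 below 0.035 m and z of rack4 in the frame of hook2 between -0.095 and -0.066 m) or (horizontal distance between rack4 and hook3 below 0.035 m and z of rack4 in the frame of hook3 between -0.095 and -0.066 m) or (horizontal distance between rack4 and hook4 below 0.035 m and z of rack4 in the frame of hook4 between -0.095 and -0.066 m)) and x of stained1 in the frame of tray between -0.075 and 0.075 m and y of stained1 in the frame of tray between -0.03 and 0.03 m and height (world z) of each of stained1, stained2, stained3 below 0.012 m and angle between each of stained1, stained2, stained3's own z axis and vertical below 0.1 rad and x of stained2 in the frame of tray between -0.075 and 0.075 m and y of stained2 in the frame of tray between -0.03 and 0.03 m and x of stained3 in the frame of tray between -0.075 and 0.075 m and y of stained3 in the frame of tray between -0.03 and 0.03 m), for 0.3 s.
2. the white key is pressed alone (value of joint key_white above 0.004 m and value of joint each of key_blue, key_yellow, key_green, key_red below 0.002 m), for 0.1 s.
3. then the blue key is pressed alone (value of joint key_blue above 0.004 m and value of joint each of key_white, key_yellow, key_green, key_red below 0.002 m), for 0.1 s.
4. then the yellow key is pressed alone (value of joint key_yellow above 0.004 m and value of joint each of key_white, key_blue, key_green, key_red below 0.002 m), for 0.1 s.
5. then the green key is pressed alone (value of joint key_green above 0.004 m and value of joint each of key_white, key_blue, key_yellow, key_red below 0.002 m), for 0.1 s.
At the end, for the whole second after the job is handed in: Stained racks upright in tray (origin within 75 mm along, 30 mm across its middle, under 12 mm high, tilt under 0.1 rad); fresh racks hang on hooks (origin within 35 mm sideways of a hook point, 66 to 95 mm below it, tilt under 0.3 rad); all let go, at most swaying a little; keys up (all of step 1 and linear speed of each of rack1, rack2, rack3, rack4 below 0.15 m/s and linear speed of each of stained1, stained2, stained3 below 0.05 m/s and value of joint each of key_white, key_blue, key_yellow, key_green, key_red below 0.002 m); the robot touches nothing.
It fails at once if the red stop key is pressed (value of joint key_red above 0.003 m).
It fails at once if two keys are down at once (value of joint each of key_white, key_blue above 0.003 m or value of joint each of key_white, key_yellow above 0.003 m or value of joint each of key_white, key_green above 0.003 m or value of joint each of key_white, key_red above 0.003 m or value of joint each of key_blue, key_yellow above 0.003 m or value of joint each of key_blue, key_green above 0.003 m or value of joint each of key_blue, key_red above 0.003 m or value of joint each of key_yellow, key_green above 0.003 m or value of joint each of key_yellow, key_red above 0.003 m or value of joint each of key_green, key_red above 0.003 m).
It fails at once if the green key is pressed while a fresh rack still stands on the bench or a stained rack still hangs (value of joint key_green above 0.003 m and (height (world z) of any of rack1, rack2, rack3, rack4 below 0.06 m or height (world z) of any of stained1, stained2, stained3 above 0.06 m)).
It fails at once if a bystander (tube rack or bottle) is moved by more than 30 mm (distance of any of tube_rack, reagent from where it was at the start of the episode above 0.03 m).
Of rack1, rack2, rack3, rack4 only 3 to 4 are there at a start; the rules pass over those that are not, and their reading is None.
Of stained1, stained2, stained3 only 1 to 2 are there at a start; the rules pass over those that are not, and their reading is None.
At some moment in a run one of rack1, rack2, rack3, rack4 may be knocked a few centimetres aside while the robot is not near it.
It also fails if it takes over 210 s, if anything falls off the work surface, if the arm or the gripper's body presses on something with over 40 N, if the wrist force passes 120 N, or if a joint passes its speed limit or range.

### The arm

A 7-joint arm with a two-finger parallel gripper is mounted at the origin on the work surface. World frame = base frame: x ahead of the robot, y to its left, z up, the work surface at z = 0. Lengths are in m, angles in rad, forces in N, time in s.
With the tool pointing down it reaches from about 0.425 to 0.95 m from the base axis. Payload 16.7 kg.
Tool frame: the origin (TCP) lies between the finger pads; the fingertips stand 14 mm ahead of it and the grasp point (between the pads) lies 5 mm behind it; z points along the fingers, y is the line along which they close (so a half turn about z gives the same grasp; the last joint's range is limited). The gripper opens to 94 mm and grips with 3 to 60 N. Pads are 16 mm wide; open, the fingers measure 119 mm over their backs; the gripper's body (75 mm by 177 mm) begins 78 mm behind the grasp point.
Start: joints at [1.141, 0.426, 0.074, 1.606, -0.034, 1.111, -0.067], TCP at [0.187, -0.649, 0.219] pointing down, gripper open.
Joint ranges: [-2.85, 2.85], [-0.5, 2.14], [-1.23, 1.37], [0.21, 2.46], [-1.02, 4.16], [0.16, 2.05], [-2.73, 2.73]. Speed limits (rad/s): [1.89, 1.89, 2.39, 2.39, 3.01, 3.01, 3.01].

### API

Orientations are given as [roll, pitch, yaw] about the fixed x, y, z axes, in that order (R = Rz(yaw) Ry(pitch) Rx(roll)).
In Python, from rig import ctrl, viewer gives the robot as it stands.
- The arm moves only by the tool servo_tool, never from a script. Its argument "steps" is one flat list of numbers, 7 for each row, row after row: the shift along the tool's x, y, z normalised to -1 to 1, where 1 is 10 cm, then the turn, a rotation vector about the tool's x, y, z normalised to -1 to 1, where 1 is 120 degrees, then the finger opening in mm, from 0 to 94. In form: [x, y, z, ax, ay, az, fingers, x, y, z, ax, ay, az, fingers, ...]. A call has 1 to 12 rows; each row shifts and turns the commanded pose from where the row before left it, along the tool's axes as they then stand; what a row does not reach is not made up. A row lasts 1/12 s, in which the tool goes at most 41.7 mm and 7.16 degrees, less where a joint would pass 70% of its speed; a pose out of reach is approached as far as the arm can. A call with a number of a shift or a turn outside -1 to 1 is refused whole. A call with a gripper value outside its range is refused whole. The fingers move at their own pace and stop on an object; "squeeze" is the grip in N (left out, the last holds). Time passes only in rows, so rows that do not move let the fingers close. It gives the time, the measured TCP pose, the force, the opening and the grip force at its end, in the units of the state.
- ctrl.sense(): the state, without advancing time (a new reading comes with each control period).
- viewer.get_image(name): name is "side" or "top" or "wrist"; returns a dict with "pixels" (384x512x3 uint8, blue, green, red), "fx", "fy", "cx", "cy" (pixels), "k1" (the pictures are not rectified: a ray, as slopes to the right and down, at radius r is drawn at 1 + k1 r^2 times it, then the intrinsics apply), "T" (4x4, takes a point from camera to world coordinates). Camera axes: x right, y down, z forward; pixel columns grow to the right and rows downward; lengths in m; the calibration is good to about 2 mm. A picture is of the moment at which its call begins. There is no depth.
- ctrl.close_job(): hands the job in; it is judged then, once.
Trained networks look in a picture, given as the dict that the camera call returned (one of the last four; its "shot" number tells which), for a name from the list of things; names that differ only in an ending like _2 or _b are one class to them, and where a whole thing is asked for, a point or a joint stands for the part that bears it (a point fixed in the world has none). Each returns a list of dicts, best first, with "confidence" (0 to 1); they miss things now and then, are a little off and sometimes report something else, mostly with a low value. They report only what shows in the picture. A call takes as long as a camera call.
- viewer.cut_out(picture, query): "region" (384x512 bool, what is visible of it) and "xy" ([column, row] in pixels, amid what is visible of it).
The state is a dict: "clock": time; "q": joint angles; "dq": joint speeds; "effort": joint torques, N m; "ee_pos": TCP position; "ee_rot": TCP orientation; "contact_force": force on the tool from outside, world axes, zero at the start; "moment": the same for the moment, N m; "grip_width": finger opening in m; "grip_force": force on a finger pad.
Only numpy, scipy, OpenCV 4.12 (cv2) and the standard library are available. Lean on these libraries where they do the work, as an engineer would, in place of code of your own. Each camera call takes 0.05 s, during which the arm holds its last target. There are 200 camera calls.

## Working session

There is one attempt and no reset: what is moved stays moved. The work goes in short steps, Python scripts to look and compute and a tool call to move; the robot and the scene stay as the last step left them, time stands still between calls to the robot, and variables do not carry over. Pictures are saved under pics/ and viewed, at most 14 in all, crops included, and the job is handed in when it is done.

Besides the shell and the picture viewer there is one more tool, called after "Emit:" as a command line: name --argument value ..., lists and objects as JSON in quotes. servo_tool: Moves the arm, as the interface text tells. Its arguments: {"type":"object","properties":{"steps":{"type":"array","items":{"type":"number"}},"squeeze":{"type":"number"}},"required":["steps"]}

```bash
ls; mkdir -p pics; python3 - <<'E'
from rig import ctrl, viewer
import cv2, numpy as np
s=ctrl.sense()
print(s)
for n in ["side","top"]:
    p=viewer.get_image(n); cv2.imwrite(f"pics/{n}0.png",p["pixels"]); print(n,p["fx"],p["cx"],p["cy"],p["k1"],np.round(p["T"],3).tolist())
E
```

```text
pics
{'clock': 0.0, 'q': array([ 1.14048492,  0.42673993,  0.07385217,  1.60660808, -0.0341065 ,
        1.1107926 , -0.06711932]), 'dq': array([-0.00123756, -0.00072065,  0.00041147,  0.00054223,  0.00162939,
        0.00210935,  0.00031862]), 'effort': array([ 7.27807310e-04, -9.35842180e+01,  3.66684750e+00, -4.54204273e+01,
       -4.90807649e-02,  2.03015126e-02,  8.08440768e-05]), 'ee_pos': array([ 0.18692168, -0.64816368,  0.21876988]), 'ee_rot': array([-3.14030741e+00,  9.07288052e-05,  2.80756399e-01]), 'contact_force': array([0.38895937, 0.19496947, 0.41114118]), 'moment': array([ 0.02358019,  0.00391823, -0.00163867]), 'grip_force': 0.0, 'grip_width': 0.09403187370071933}
side 417.4607891418636 254.2476621937738 186.98063770040122 0.037143433683863546 [[0.999, -0.016, 0.035, 0.48], [-0.036, -0.67, 0.741, -0.879], [0.012, -0.742, -0.67, 0.957], [0.0, 0.0, 0.0, 1.0]]
top 358.4718334932792 261.414013285076 189.944618299719 -0.03966272690757795 [[-0.149, -0.964, 0.222, 0.271], [-0.989, 0.146, -0.027, 0.014], [-0.006, -0.223, -0.975, 1.335], [0.0, 0.0, 0.0, 1.0]]
```

View pics/side0.png

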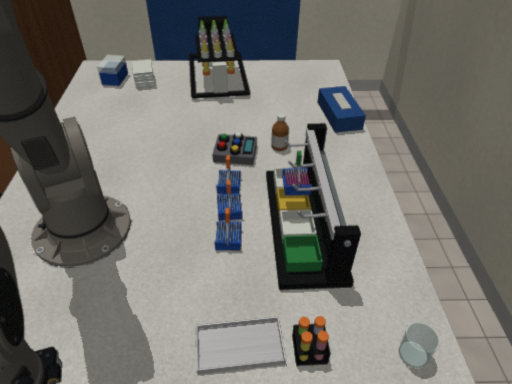

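View pics/top0.png

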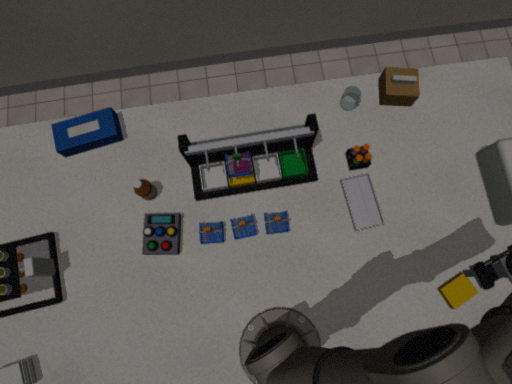

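```bash
cat > h.py <<'E'
from rig import ctrl, viewer
import cv2, numpy as np
from scipy.optimize import minimize
def proj(p,P):
    P=np.atleast_2d(P); c=(P-p["T"][:3,3])@p["T"][:3,:3]
    u=c[:,:2]/c[:,2:]; u=u*(1+p["k1"]*(u**2).sum(1,keepdims=True))
    return u*[p["fx"],p["fy"]]+[p["cx"],p["cy"]]
def unproj(p,uv,z):
    d=(np.array(uv,float)-[p["cx"],p["cy"]])/[p["fx"],p["fy"]]; u=d.copy()
    for _ in range(8): u=d/(1+p["k1"]*(u@u))
    r=p["T"][:3,:3]@[*u,1]; o=p["T"][:3,3]; return o+r*(z-o[2])/r[2]
def box(x0,x1,y0,y1,z0,z1): return np.array([[x,y,z] for x in(x0,x1) for y in(y0,y1) for z in(z0,z1)])
def seg(a,b,r=.003): return np.vstack([np.array(a)+box(-r,r,-r,r,-r,r),np.array(b)+box(-r,r,-r,r,-r,r)])
RACK=[box(-.038,.038,-.042,.042,0,.036),box(-.006,.006,-.011,.011,.085,.125)]+[seg([0,s*.04,.03],[0,s*.04,.055]) for s in(1,-1)]+[seg([0,s*.04,.055],[0,0,.084]) for s in(1,-1)]
TRAY=[box(-.102,.102,-.056,.056,0,.02)]
PANEL=[box(-.075,.075,-.065,.065,0,.04)]
STAIN=[box(-.07,.13,-.235,.235,0,.03),box(.05,.074,-.205,.205,.182,.212)]+[box(.055,.115,*s,0,.22) for s in((.205,.235),(-.235,-.205))]+[box(-.047,.047,y-.047,y+.047,.03,.07) for y in(-.15,-.05,.05,.15)]
def pose(parts,q):
    c,s=np.cos(q[2]),np.sin(q[2]); R=np.array([[c,-s,0],[s,c,0],[0,0,1]])
    return [b@R.T+[q[0],q[1],q[3] if len(q)>3 else 0] for b in parts]
S=4
def mask(p,parts):
    m=np.zeros((384*S,512*S),np.uint8)
    for b in parts: cv2.fillConvexPoly(m,cv2.convexHull(np.round((proj(p,b)+.5)*S-.5).astype(np.int32)),1)
    return m
def fit(parts,obs,q0):
    q0=np.array(q0,float); z=list(q0[3:])
    big=[(p,cv2.resize(r.astype(np.uint8),None,fx=S,fy=S,interpolation=cv2.INTER_NEAREST)) for p,r in obs]
    def f(q):
        t=0
        for p,r in big:
            m=mask(p,pose(parts,[*q,*z])); t+=1-(m&r).sum()/max(1,(m|r).sum())
        return t/len(big)
    best=min((minimize(f,q0[:3]+[0,0,dy],method="Nelder-Mead",options=dict(initial_simplex=q0[:3]+[0,0,dy]+np.array([[0,0,0],[.015,0,0],[0,.015,0],[0,0,.12]]),xatol=1e-4,fatol=1e-4)) for dy in(-.15,.15)),key=lambda r:r.fun)
    return best.x,best.fun
E
cat > m.py <<'E'
from h import *
P={n:viewer.get_image(n) for n in("top","side")}
for n,z in [("rack1",.04),("stained1",.15),("tray",.01),("key_white_top",.058),("key_blue_top",.058),("key_yellow_top",.058),("key_green_top",.058),("key_red",.058),("stainer",.05),("tube_rack",.05),("reagent",.07)]:
    for k,p in P.items():
        for d in viewer.cut_out(p,n)[:6]:
            if d["confidence"]>.3: print(n,k,round(d["confidence"],2),np.round(d["xy"]),d["region"].sum(),np.round(unproj(p,d["xy"],z),3))
E
python3 m.py
```

```text
rack1 top 0.74 [278. 222.] 487 [ 0.439 -0.064  0.04 ]
rack1 top 0.64 [240. 229.] 490 [0.433 0.077 0.04 ]
rack1 top 0.58 [214. 232.] 560 [0.436 0.173 0.04 ]
rack1 side 0.88 [230. 176.] 516 [0.448 0.192 0.04 ]
rack1 side 0.79 [231. 207.] 620 [0.451 0.046 0.04 ]
rack1 side 0.7 [227. 234.] 739 [ 0.44  -0.066  0.04 ]
stained1 top 0.88 [239. 162.] 527 [0.65  0.044 0.15 ]
stained1 side 0.57 [294. 179.] 699 [0.642 0.045 0.15 ]
tray side 0.68 [241. 347.] 4322 [ 0.479 -0.395  0.01 ]
key_white_top side 0.57 [308. 232.] 9334 [ 0.675 -0.079  0.058]
key_green_top top 0.53 [154. 245.] 37 [0.419 0.385 0.058]
stainer top 0.91 [259. 159.] 6971 [ 0.684 -0.029  0.05 ]
stainer side 0.66 [310. 230.] 9702 [ 0.683 -0.065  0.05 ]
tube_rack top 0.91 [359. 158.] 485 [ 0.63  -0.402  0.05 ]
tube_rack side 0.62 [307. 341.] 1574 [ 0.63  -0.405  0.05 ]
reagent top 0.62 [144. 189.] 370 [0.628 0.402 0.07 ]
reagent top 0.36 [362. 200.] 1642 [ 0.467 -0.374  0.07 ]
reagent side 0.82 [282. 131.] 506 [0.639 0.409 0.07 ]
```

```bash
cat > m2.py <<'E'
from h import *
t,s=viewer.get_image("top"),viewer.get_image("side")
def near(p,name,uv,rad=15):
    c=[d for d in viewer.cut_out(p,name) if np.hypot(*(np.array(d["xy"])-uv))<rad]
    return [(p,c[0]["region"])] if c else []
for y,ut,us in((.185,(212,232),(229,178)),(.07,(242,228),(230,207)),(-.064,(277,222),(228,235))):
    o=near(t,"rack1",ut)+near(s,"rack1",us); print("rack",len(o),fit(RACK,o,[.44,y,0]),[fit(RACK,[a],[.44,y,0]) for a in o])
o=near(t,"tray",(362,200))or near(t,"reagent",(362,200)); o+=near(s,"tray",(241,346)); print("tray",len(o),fit(TRAY,o,[.47,-.385,0]),[fit(TRAY,[a],[.47,-.385,0]) for a in o])
o=near(t,"stainer",(259,159))+near(s,"stainer",(310,230)); print("stainer",len(o),fit(STAIN,o,[.66,-.03,0]),[fit(STAIN,[a],[.66,-.03,0]) for a in o])
cv2.imwrite("pics/a.png",np.vstack([cv2.resize(t["pixels"][120:260,130:330],None,fx=4,fy=4)[:, :800][:280*2-40]]))
E
python3 m2.py
```

```text
rack 2 (array([ 0.44281226,  0.18391438, -0.09719378]), np.float64(0.17496577327256574)) [(array([ 0.44078293,  0.18176301, -0.04966241]), np.float64(0.10987482614742694)), (array([ 0.4435046 ,  0.19131337, -0.052985  ]), np.float64(0.17911747629185215))]
rack 2 (array([0.44641508, 0.06490293, 0.08358914]), np.float64(0.16120963729567794)) [(array([0.44343274, 0.06372138, 0.08320802]), np.float64(0.10773145904023262)), (array([0.44618415, 0.07252765, 0.06090193]), np.float64(0.14030261348005502))]
rack 2 (array([ 0.44340278, -0.05634492, -0.05697888]), np.float64(0.10600385456219363)) [(array([ 0.44122879, -0.0569986 , -0.02962768]), np.float64(0.06341055648435634)), (array([ 0.44506902, -0.05241827, -0.01152601]), np.float64(0.08300823580407457))]
tray 2 (array([ 0.47285945, -0.38801647,  0.08309827]), np.float64(0.04807095084226454)) [(array([ 0.47241   , -0.38983105,  0.08481071]), np.float64(0.042042258599552906)), (array([ 0.47342279, -0.38620976,  0.08356185]), np.float64(0.03802987136320468))]
stainer 2 (array([ 0.6468401 , -0.00167763,  0.01148887]), np.float64(0.12140906046832006)) [(array([ 0.6476954 , -0.00331322,  0.01548078]), np.float64(0.10894629656355737)), (array([0.64648483, 0.00230469, 0.01434548]), np.float64(0.11878974383632457))]
```

View pics/a.png

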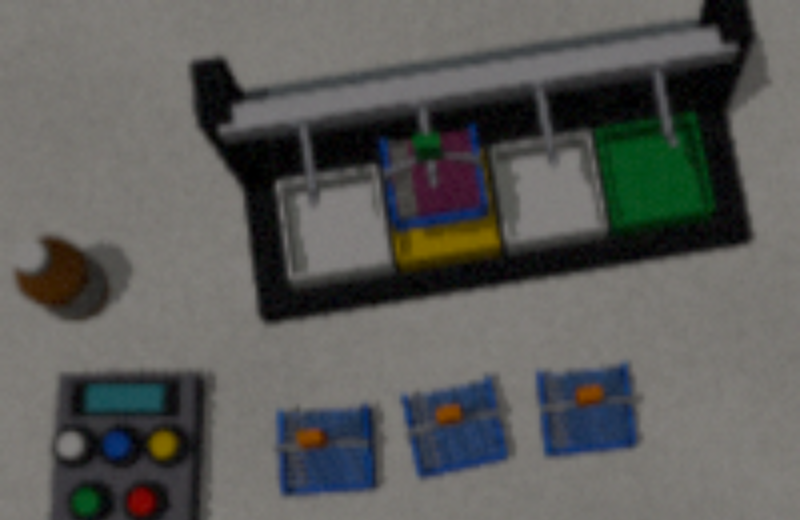

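```bash
cat > m3.py <<'E'
from h import *
def cols(p,hue,smin=130,vmin=70,rois=None):
    h=cv2.cvtColor(p["pixels"],cv2.COLOR_BGR2HSV); m=cv2.inRange(h,(hue[0],smin,vmin),(hue[1],255,255))
    n,_,st,c=cv2.connectedComponentsWithStats(m); return [(c[i],st[i,4]) for i in range(1,n) if 5<=st[i,4]<200]
if __name__=="__main__":
    t,s=viewer.get_image("top"),viewer.get_image("side")
    for nm,hue,z in(("orange",(5,16),.105),("green",(50,80),.222),("green",(50,80),.057),("blue",(105,125),.057),("yellow",(20,32),.057),("red",(0,4),.057)):
        for k,p in(("top",t),("side",s)):
            for c,a in cols(p,hue):
                w=unproj(p,c,z)
                if .35<w[0]<.72 and -.2<w[1]<.5: print(nm,z,k,np.round(c,1),a,np.round(w,3))
    p,v=s,[.647,-.002,.013]
    for k,p in(("top",t),("side",s)):
        img=p["pixels"].copy()
        q=pose([np.array([[.004,y,.2] for y in(.15,.05,-.05,-.15)]),np.array([[-.026,y,.214] for y in(.15,.05,-.05,-.15)])],[.647,-.002,.013])
        sc=6 if k=="side" else 5; x0,y0=(255,120) if k=="side" else (185,120)
        big=cv2.resize(img[y0:y0+100,x0:x0+120],None,fx=sc,fy=sc,interpolation=cv2.INTER_CUBIC)
        for col,Q in zip(((0,0,255),(255,255,0)),q):
            for u in proj(p,Q): cv2.circle(big,tuple(int(v) for v in (u+.5-[x0,y0])*sc),3,col,-1)
        cv2.imwrite(f"pics/b_{k}.png",big)
E
python3 m3.py; python3 -c "
import cv2,numpy as np
a=cv2.imread('pics/b_top.png');b=cv2.imread('pics/b_side.png')
b=b[:,60:560]
a=a[150:450] if 0 else a[:300]
cv2.imwrite('pics/b.png',cv2.resize(np.vstack([a[:, :500],b[:,:500]]),None,fx=.66,fy=.66))"
```

```text
orange 0.105 top [276.9 218.4] 27 [ 0.443 -0.058  0.105]
orange 0.105 top [241.4 223.1] 22 [0.445 0.066 0.105]
orange 0.105 top [207.  229.4] 25 [0.441 0.186 0.105]
orange 0.105 side [279.9 127.2] 129 [0.629 0.385 0.105]
orange 0.105 side [227.5 160.6] 46 [0.442 0.194 0.105]
orange 0.105 side [228.1 185.9] 39 [0.445 0.07  0.105]
orange 0.105 side [227.3 214.3] 55 [ 0.444 -0.05   0.105]
green 0.222 top [236.2 154.6] 11 [0.653 0.047 0.222]
green 0.222 top [151. 245.] 21 [0.402 0.348 0.222]
green 0.222 side [223.4 135.9] 13 [0.433 0.167 0.222]
green 0.222 side [298.9 153.6] 11 [0.653 0.075 0.222]
green 0.057 top [236.2 154.6] 11 [0.71  0.052 0.057]
green 0.057 top [151. 245.] 21 [0.422 0.397 0.057]
green 0.057 side [223.4 135.9] 13 [0.423 0.402 0.057]
green 0.057 side [298.9 153.6] 11 [0.691 0.289 0.057]
green 0.057 side [311.9 241.4] 58 [ 0.681 -0.115  0.057]
blue 0.057 top [248.1 154.3] 10 [0.705 0.008 0.057]
blue 0.057 top [225.6 157.5] 11 [0.705 0.093 0.057]
blue 0.057 top [239.8 171.9] 80 [0.641 0.048 0.057]
blue 0.057 top [279.8 214.8] 57 [ 0.461 -0.073  0.057]
blue 0.057 top [247
[... 450 characters left out ...]
.057]
blue 0.057 top [214.3 237.1] 169 [0.417 0.17  0.057]
blue 0.057 side [236.4 140.1] 27 [0.471 0.375 0.057]
blue 0.057 side [306.7 168.6] 7 [0.708 0.206 0.057]
blue 0.057 side [291.7 187.8] 158 [0.647 0.11  0.057]
blue 0.057 side [235.3 186.4] 118 [0.466 0.121 0.057]
blue 0.057 side [305.9 185.4] 26 [0.694 0.121 0.057]
blue 0.057 side [235.6 210.6] 155 [0.467 0.012 0.057]
blue 0.057 side [231.7 222.9] 7 [ 0.455 -0.038  0.057]
yellow 0.057 top [241.1 179.9] 192 [0.61  0.047 0.057]
yellow 0.057 top [170.2 230.7] 36 [0.463 0.324 0.057]
yellow 0.057 side [234.6 147.4] 35 [0.464 0.33  0.057]
red 0.057 top [165.  245.1] 31 [0.414 0.347 0.057]
red 0.057 side [221.3 143.4] 31 [0.416 0.356 0.057]
```

View pics/b.png

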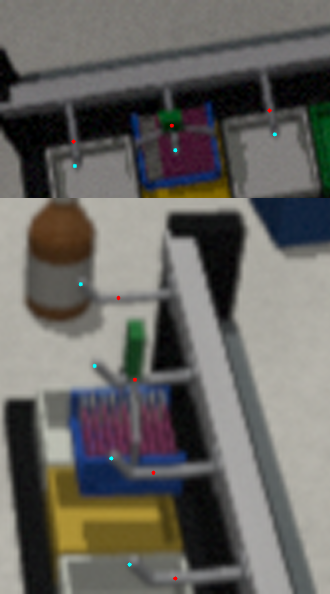

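Emit:
servo_tool --steps '[0, 0, -0.35, 0, 0, 0.0425, 94, 0, 0, -0.35, 0, 0, 0.0425, 94, 0, 0, -0.35, 0, 0, 0.0425, 94, 0, 0, -0.35, 0, 0, 0, 94, 0, 0, 0, 0, 0, 0, 94]'

```text
clock: 2.42
ee_pos: [0.1876, -0.6504, 0.367]
ee_rot: [3.133, -0.003, 0.013]
contact_force: [0.1, -0.3, -0.8]
grip_width: 0.0938
grip_force: 0.0
```

```bash
cat > d.py <<'E'
# python3 d.py x y z yaw : what is left, in tool units
import sys; from h import *
s=ctrl.sense(); g=list(map(float,sys.argv[1:])); p,r=s["ee_pos"],s["ee_rot"]
from scipy.spatial.transform import Rotation as R
Rt=R.from_euler("xyz",r); e=Rt.inv().apply(np.array(g[:3])-p)*10
rv=(Rt.inv()*R.from_euler("xyz",[np.pi,0,g[3]])).as_rotvec()/np.radians(120)
print("t",round(s["clock"],2),"pos",np.round(p,4),"rpy",np.round(r,3),"w",round(s["grip_width"],4),"F",np.round(s["contact_force"],1),"\nleft",np.round(e,3),np.round(rv,4),"q",np.round(s["q"],2))
E
python3 d.py .65 .048 .36 .013
```

```text
t 2.42 pos [ 0.1876 -0.6504  0.367 ] rpy [ 3.133e+00 -3.000e-03  1.300e-02] w 0.0938 F [ 0.1 -0.3 -0.8] 
left [ 4.716 -6.923  0.026] [ 0.0041 -0.0016  0.0001] q [ 1.09  0.34  0.14  1.42 -0.05  1.38 -0.32]
```

Emit:
servo_tool --steps '[0.2, -0.34, 0, 0, 0, 0, 94, 0.2, -0.34, 0, 0, 0, 0, 94, 0.2, -0.34, 0, 0, 0, 0, 94, 0.2, -0.34, 0, 0, 0, 0, 94, 0.2, -0.34, 0, 0, 0, 0, 94, 0.2, -0.34, 0, 0, 0, 0, 94, 0.2, -0.34, 0, 0, 0, 0, 94, 0.2, -0.34, 0, 0, 0, 0, 94, 0.2, -0.34, 0, 0, 0, 0, 94, 0.2, -0.34, 0, 0, 0, 0, 94, 0.2, -0.34, 0, 0, 0, 0, 94, 0.2, -0.34, 0, 0, 0, 0, 94]'

```text
clock: 3.42
ee_pos: [0.4219, -0.2354, 0.3596]
ee_rot: [3.141, -0.001, 0.014]
contact_force: [0.8, -0.4, -0.0]
grip_width: 0.0939
grip_force: 0.0
```

Emit:
servo_tool --steps '[0.2, -0.34, 0, 0, 0, 0, 94, 0.2, -0.34, 0, 0, 0, 0, 94, 0.2, -0.34, 0, 0, 0, 0, 94, 0.2, -0.34, 0, 0, 0, 0, 94, 0.2, -0.34, 0, 0, 0, 0, 94, 0.2, -0.34, 0, 0, 0, 0, 94, 0.2, -0.34, 0, 0, 0, 0, 94, 0.2, -0.34, 0, 0, 0, 0, 94, 0, 0, 0, 0, 0, 0, 94, 0, 0, 0, 0, 0, 0, 94]'

```text
clock: 4.25
ee_pos: [0.578, 0.0392, 0.3588]
ee_rot: [-3.141, 0.001, 0.018]
contact_force: [0.2, -0.5, -0.6]
grip_width: 0.094
grip_force: 0.0
```

```bash
python3 d.py .65 .048 .36 .013; python3 - <<'E'
from h import *
p=viewer.get_image("wrist"); print(np.round(p["T"],3).tolist(),p["fx"],p["k1"])
for n in("stained1","rack1","stainer"): print(n,[(round(d["confidence"],2),np.round(d["xy"])) for d in viewer.cut_out(p,n)])
img=p["pixels"].copy()
q=pose([np.array([[.004,y,.2] for y in(.15,.05,-.05,-.15)]),np.array([[-.026,y,.216] for y in(.15,.05,-.05,-.15)])],[.647,-.002,.013])
for col,Q in zip(((0,0,255),(255,255,0)),q):
    for u in proj(p,Q): cv2.circle(img,tuple(int(v) for v in np.clip(u,-999,999)),2,col,-1)
cv2.imwrite("pics/w1.png",img)
E
```

```text
t 4.25 pos [0.578  0.0392 0.3588] rpy [-3.141e+00  1.000e-03  1.800e-02] w 0.094 F [ 0.2 -0.5 -0.6] 
left [ 0.721 -0.075 -0.012] [-0.0005  0.0004  0.0023] q [ 0.22  0.21 -0.47  1.62  0.1   1.34 -1.82]
[[0.017, -0.967, -0.254, 0.652], [-1.0, -0.017, -0.004, 0.04], [-0.001, 0.254, -0.967, 0.524], [0.0, 0.0, 0.0, 1.0]] 290.0063329294837 -0.039776925236073735
stained1 [(0.96, array([254., 122.]))]
rack1 [(0.95, array([242., 232.])), (0.91, array([188., 227.])), (0.72, array([309., 236.]))]
stainer [(0.69, array([298.,  76.])), (0.62, array([ 70., 224.])), (0.43, array([ 84., 254.]))]
```

View pics/w1.png

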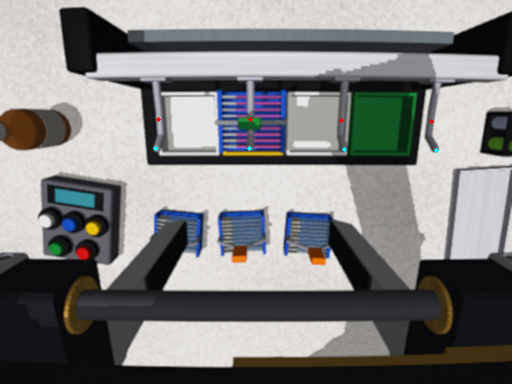

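Emit:
servo_tool --steps '[0.36, -0.04, 0, 0, 0, 0, 70, 0.36, -0.04, 0, 0, 0, 0, 70, 0, 0, 0.3, 0, 0, 0, 70, 0, 0, 0.3, 0, 0, 0, 70, 0, 0, 0.3, 0, 0, 0, 70, 0, 0, 0.3, 0, 0, 0, 70, 0, 0, 0.17, 0, 0, 0, 70, 0, 0, 0, 0, 0, 0, 70, 0, 0, 0, 0, 0, 0, 70]' --squeeze 25

```text
clock: 5.2
ee_pos: [0.6493, 0.0448, 0.2227]
ee_rot: [3.141, 0.001, 0.012]
contact_force: [0.6, -0.4, 0.6]
grip_width: 0.07
grip_force: 0.0
```

```bash
python3 d.py .651 .048 .222 .013
```

```text
t 5.2 pos [0.6493 0.0448 0.2227] rpy [3.141e+00 1.000e-03 1.200e-02] w 0.07 F [ 0.6 -0.4  0.6] 
left [ 0.017 -0.032  0.007] [ 0.0001  0.0004 -0.0002] q [ 0.17  0.42 -0.45  1.63  0.2   1.13 -1.89]
```

Close, lift, and pull back.

Emit:
servo_tool --steps '[0.01, -0.02, 0, 0, 0, 0, 40, 0, 0, 0, 0, 0, 0, 15, 0, 0, 0, 0, 0, 0, 10, 0, 0, 0, 0, 0, 0, 10, 0, 0, 0, 0, 0, 0, 10, 0, 0, 0, 0, 0, 0, 10, 0, 0, 0, 0, 0, 0, 10]'

```text
clock: 5.78
ee_pos: [0.6506, 0.0479, 0.2227]
ee_rot: [-3.142, -0.0, 0.014]
contact_force: [0.1, 0.7, -0.9]
grip_width: 0.0267
grip_force: 0.0
```

Emit:
servo_tool --steps '[0, 0, -0.1, 0, 0, 0, 10, 0, 0, -0.12, 0, 0, 0, 10, 0, 0, -0.04, 0, 0, 0, 10, 0, 0, 0, 0, 0, 0, 10, 0, 0, 0, 0, 0, 0, 10]'

```text
clock: 6.2
ee_pos: [0.6507, 0.0479, 0.249]
ee_rot: [-3.142, -0.001, 0.014]
contact_force: [-0.4, 0.5, -2.7]
grip_width: 0.0218
grip_force: 25.0
```

```bash
python3 d.py .54 .048 .25 .013; python3 - <<'E'
from h import *
p=viewer.get_image("side"); cv2.imwrite("pics/s1.png",cv2.resize(p["pixels"][100:300,180:380],None,fx=3,fy=3))
E
```

```text
t 6.2 pos [0.6507 0.0479 0.249 ] rpy [-3.142e+00 -1.000e-03  1.400e-02] w 0.0218 F [-0.4  0.5 -2.7] 
left [-1.107 -0.016 -0.011] [-0.     -0.0004  0.0003] q [ 0.17  0.4  -0.46  1.6   0.19  1.18 -1.88]
```

View pics/s1.png

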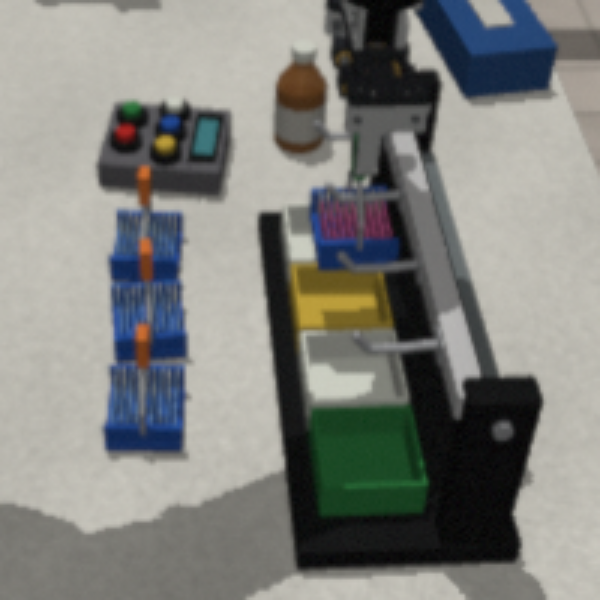

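Emit:
servo_tool --steps '[0, 0, -0.08, 0, 0, 0, 10, 0, 0, 0, 0, 0, 0, 10, -0.15, 0, 0, 0, 0, 0, 10, -0.2, 0, 0, 0, 0, 0, 10, -0.25, 0, 0, 0, 0, 0, 10, -0.25, 0, 0, 0, 0, 0, 10, -0.25, 0, 0, 0, 0, 0, 10, 0, 0, 0, 0, 0, 0, 10, 0, 0, 0, 0, 0, 0, 10]'

```text
clock: 7.0
ee_pos: [0.54, 0.0462, 0.2572]
ee_rot: [3.141, -0.001, 0.014]
contact_force: [-0.4, 1.0, -2.3]
grip_width: 0.0215
grip_force: 25.0
```

```bash
python3 d.py .473 -.388 .27 .083
```

```text
t 7.0 pos [0.54   0.0462 0.2572] rpy [ 3.141e+00 -1.000e-03  1.400e-02] w 0.0215 F [-0.4  1.  -2.3] 
left [-0.73   4.333 -0.126] [ 0.0003 -0.0005 -0.0331] q [ 0.22  0.21 -0.49  1.84  0.11  1.12 -1.86]
```

Emit:
servo_tool --steps '[-0.06, 0.2, -0.06, 0, 0, 0, 10, -0.06, 0.36, -0.06, 0, 0, 0, 10, -0.06, 0.38, 0, 0, 0, 0, 10, -0.06, 0.38, 0, 0, 0, 0, 10, -0.06, 0.38, 0, 0, 0, 0, 10, -0.06, 0.38, 0, 0, 0, 0, 10, -0.06, 0.38, 0, 0, 0, 0, 10, -0.06, 0.38, 0, 0, 0, 0, 10, -0.06, 0.38, 0, 0, 0, 0, 10, -0.06, 0.38, 0, 0, 0, 0, 10, -0.06, 0.36, 0, 0, 0, 0, 10, -0.06, 0.3, 0, 0, 0, -0.033, 10]'

```text
clock: 8.0
ee_pos: [0.4741, -0.3839, 0.2682]
ee_rot: [3.141, 0.0, 0.08]
contact_force: [0.3, 0.2, -1.2]
grip_width: 0.0218
grip_force: 25.0
```

Emit:
servo_tool --steps '[0, 0, 0, 0, 0, 0, 10, 0, 0, 0, 0, 0, 0, 10]'

```text
clock: 8.17
ee_pos: [0.474, -0.3829, 0.2678]
ee_rot: [-3.141, 0.001, 0.08]
contact_force: [0.6, 1.1, -2.2]
grip_width: 0.0218
grip_force: 25.0
```

```bash
python3 d.py .473 -.388 .112 .083; python3 - <<'E'
from h import *
o=[]
for n in("top","side"):
    p=viewer.get_image(n)
    for d in viewer.cut_out(p,"stained1")[:1]: 
        print(n,d["confidence"],d["xy"],d["region"].sum())
        o.append((p,d["region"]))
for z in(.13,.145,.16,.175): print(z,[fit(RACK,[a],[.473,-.385,.083,z]) for a in o])
E
```

```text
t 8.17 pos [ 0.474  -0.3829  0.2678] rpy [-3.141e+00  1.000e-03  8.000e-02] w 0.0218 F [ 0.6  1.1 -2.2] 
left [-0.013  0.051  1.558] [-0.0002  0.0003 -0.0015] q [ 0.75  0.29 -0.22  1.69  0.07  1.17 -0.98]
top 0.56 [371.7, 195.0] 406
side 0.88 [238.3, 304.6] 1420
0.13 [(array([ 0.4755202 , -0.39527743,  0.09478085]), np.float64(0.4079624862081648)), (array([ 0.47367954, -0.36283248,  0.04285162]), np.float64(0.1632319391634981))]
0.145 [(array([ 0.47272489, -0.3902058 ,  0.10704556]), np.float64(0.41657638136511377)), (array([ 0.47343165, -0.37195696,  0.0676106 ]), np.float64(0.1729462860536768))]
0.16 [(array([ 0.46924391, -0.38453465,  0.08265655]), np.float64(0.43039535088491676)), (array([ 0.47370575, -0.38171043,  0.06464228]), np.float64(0.18754964974362676))]
0.175 [(array([ 0.46794387, -0.37742612,  0.13955664]), np.float64(0.44342139230703037)), (array([ 0.47415009, -0.38855921,  0.04964056]), np.float64(0.20827789060858604))]
```

Emit:
servo_tool --steps '[-0.01, 0.05, 0.3, 0, 0, 0, 10, 0, 0, 0.3, 0, 0, 0, 10, 0, 0, 0.3, 0, 0, 0, 10, 0, 0, 0.25, 0, 0, 0, 10, 0, 0, 0.17, 0, 0, 0, 10, 0, 0, 0.1, 0, 0, 0, 10, 0, 0, 0.06, 0, 0, 0, 10, 0, 0, 0, 0, 0, 0, 10, 0, 0, 0, 0, 0, 0, 10]'

```text
clock: 9.12
ee_pos: [0.4744, -0.3856, 0.1214]
ee_rot: [3.141, -0.001, 0.083]
contact_force: [-0.7, 0.0, -1.5]
grip_width: 0.0216
grip_force: 25.0
```

Emit:
servo_tool --steps '[0, 0, 0.04, 0, 0, 0, 10, 0, 0, 0.03, 0, 0, 0, 10, 0, 0, 0, 0, 0, 0, 10]'

```text
clock: 9.37
ee_pos: [0.4738, -0.3856, 0.1135]
ee_rot: [3.141, -0.0, 0.083]
contact_force: [-1.1, -0.4, -1.4]
grip_width: 0.022
grip_force: 25.0
```

Emit:
servo_tool --steps '[0, 0, 0.02, 0, 0, 0, 10, 0, 0, 0.02, 0, 0, 0, 10, 0, 0, 0, 0, 0, 0, 10]'

```text
clock: 9.62
ee_pos: [0.4746, -0.3859, 0.1112]
ee_rot: [3.141, -0.002, 0.083]
contact_force: [-3.4, 4.6, 18.0]
grip_width: 0.0219
grip_force: 25.0
```

Emit:
servo_tool --steps '[0, 0, -0.01, 0, 0, 0, 60, 0, 0, 0, 0, 0, 0, 60, 0, 0, 0, 0, 0, 0, 60, 0, 0, 0, 0, 0, 0, 60, 0, 0, 0, 0, 0, 0, 60, 0, 0, -0.3, 0, 0, 0, 60, 0, 0, -0.35, 0, 0, 0, 60, 0, 0, -0.4, 0, 0, 0, 60, 0, 0, -0.4, 0, 0, 0, 60, 0, 0, 0, 0, 0, 0, 60]'

```text
clock: 10.45
ee_pos: [0.4763, -0.3872, 0.2635]
ee_rot: [3.135, -0.008, 0.083]
contact_force: [0.9, -0.3, -0.3]
grip_width: 0.0606
grip_force: 0.0
```

```bash
python3 d.py .443 -.055 .26 -.03; cat > r.py <<'E'
from h import *
from m3 import cols
o={}
for n in("top","side"):
    p=viewer.get_image(n)
    for c,a in cols(p,(5,16)):
        w=unproj(p,c,.105)
        if .3<w[0]<.6 and -.3<w[1]<.35: print("grip",n,a,np.round(w,3))
    for d in viewer.cut_out(p,"rack1")+viewer.cut_out(p,"stained1")[:1]:
        w=unproj(p,d["xy"],.03)
        if d["confidence"]>.3 and w[0]<.57: print("fit",n,d["region"].sum(),*[np.round(v,3) for v in fit(RACK,[(p,d["region"])],[w[0],w[1],.03])])
E
python3 r.py
```

```text
t 10.45 pos [ 0.4763 -0.3872  0.2635] rpy [ 3.135 -0.008  0.083] w 0.0606 F [ 0.9 -0.3 -0.3] 
left [-0.058 -3.339  0.013] [ 0.0028 -0.0038  0.0537] q [ 0.75  0.3  -0.22  1.69  0.07  1.15 -0.97]
grip top 28 [ 0.443 -0.058  0.105]
grip top 24 [0.445 0.065 0.105]
grip top 25 [0.441 0.187 0.105]
fit top 470 [ 0.438  0.183 -0.081] 0.13
fit top 454 [0.446 0.062 0.047] 0.124
fit top 480 [ 0.442 -0.058 -0.042] 0.08
fit top 504 [ 0.47  -0.388  0.076] 0.093
fit side 73 [ 0.402 -0.055  0.088] 0.914
fit side 1376 [ 0.472 -0.382  0.079] 0.051
```

Emit:
servo_tool --steps '[0, -0.25, 0, 0, 0, 0.027, 80, 0, -0.35, 0, 0, 0, 0.027, 80, 0, -0.39, 0, 0, 0, 0, 80, 0, -0.39, 0, 0, 0, 0, 80, 0, -0.39, 0, 0, 0, 0, 80, 0, -0.39, 0, 0, 0, 0, 80, 0, -0.39, 0, 0, 0, 0, 80, 0, -0.39, 0, 0, 0, 0, 80, 0, -0.35, 0, 0, 0, 0, 80, 0, 0, 0, 0, 0, 0, 80, 0, 0, 0, 0, 0, 0, 80]'

```text
clock: 11.67
ee_pos: [0.4787, -0.0551, 0.2548]
ee_rot: [-3.141, 0.001, -0.027]
contact_force: [-0.2, -1.4, -0.4]
grip_width: 0.0799
grip_force: 0.0
```

```bash
cat > w.py <<'E'
from h import *
from m3 import cols
import sys
p=viewer.get_image("wrist")
if len(sys.argv)>1: cv2.imwrite(sys.argv[1],p["pixels"])
for c,a in cols(p,(5,16))+[]: print("grip",a,np.round(c),np.round(unproj(p,c,.105),3))
h=cv2.cvtColor(p["pixels"],cv2.COLOR_BGR2HSV); m=cv2.inRange(h,(5,130,70),(16,255,255)); n,l,st,c=cv2.connectedComponentsWithStats(m)
for i in range(1,n):
    if st[i,4]>=150: print("big",st[i],np.round(unproj(p,c[i],.11),3))
for d in viewer.cut_out(p,"rack1"):
    w=unproj(p,d["xy"],.04); print(round(d["confidence"],2),d["region"].sum(),np.round(w,3),*[np.round(v,3) for v in fit(RACK,[(p,d["region"])],[w[0],w[1],0])])
E
python3 d.py .443 -.055 .107 -.03; python3 w.py pics/w2.png
```

```text
t 11.67 pos [ 0.4787 -0.0551  0.2548] rpy [-3.141e+00  1.000e-03 -2.700e-02] w 0.0799 F [-0.2 -1.4 -0.4] 
left [-0.355  0.009  1.479] [-0.0002  0.0005  0.0016] q [ 0.39  0.1  -0.43  1.96  0.05  1.09 -1.66]
big [139 209  29  20 402] [0.445 0.064 0.11 ]
big [250 208  20  20 345] [ 0.443 -0.056  0.11 ]
big [ 34 213  39  20 487] [0.442 0.182 0.11 ]
0.94 3499 [0.452 0.061 0.04 ] [0.446 0.065 0.091] 0.098
0.89 3408 [ 0.45  -0.057  0.04 ] [ 0.443 -0.056 -0.032] 0.059
0.57 4070 [0.441 0.185 0.04 ] [ 0.442  0.185 -0.048] 0.091
0.23 38349 [0.635 0.003 0.04 ] [0.653 0.151 0.333] 0.838
```

View pics/w2.png

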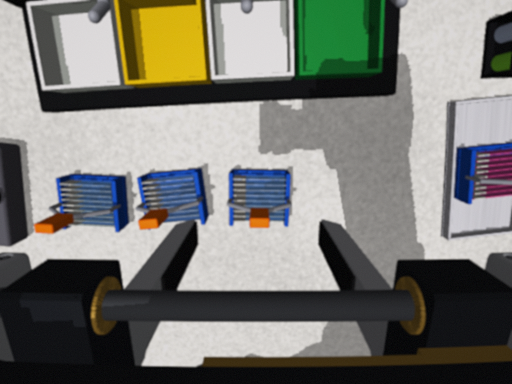

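Emit:
servo_tool --steps '[-0.18, 0.01, 0, 0, 0, 0, 70, -0.175, 0, 0.2, 0, 0, 0, 60, 0, 0, 0.35, 0, 0, 0, 50, 0, 0, 0.35, 0, 0, 0, 50, 0, 0, 0.3, 0, 0, 0, 50, 0, 0, 0.2, 0, 0, 0, 50, 0, 0, 0.08, 0, 0, 0, 50, 0, 0, 0, 0, 0, 0, 50]'

```text
clock: 12.43
ee_pos: [0.4423, -0.0576, 0.1059]
ee_rot: [-3.141, 0.004, -0.032]
contact_force: [-1.1, 0.7, 0.5]
grip_width: 0.0498
grip_force: 0.0
```

Emit:
servo_tool --steps '[0, 0, 0, 0, 0, 0, 10, 0, 0, 0, 0, 0, 0, 10, 0, 0, 0, 0, 0, 0, 10, 0, 0, 0, 0, 0, 0, 10, 0, 0, 0, 0, 0, 0, 10, 0, 0, 0, 0, 0, 0, 10, 0, 0, 0, 0, 0, 0, 10]'

```text
clock: 13.02
ee_pos: [0.4438, -0.0567, 0.108]
ee_rot: [3.141, -0.001, -0.03]
contact_force: [-0.9, 0.7, 7.4]
grip_width: 0.0216
grip_force: 25.0
```

```bash
python3 d.py .55 -.052 .257 .013
```

```text
t 13.02 pos [ 0.4438 -0.0567  0.108 ] rpy [ 3.141e+00 -1.000e-03 -3.000e-02] w 0.0216 F [-0.9  0.7  7.4] 
left [ 1.062 -0.079 -1.489] [ 0.0001 -0.0004 -0.0206] q [ 0.37  0.23 -0.43  2.18  0.14  0.75 -1.75]
```

Emit:
servo_tool --steps '[0, 0, -0.15, 0, 0, 0, 10, 0, 0, -0.3, 0, 0, 0, 10, 0, 0, -0.35, 0, 0, 0, 10, 0, 0, -0.35, 0, 0, -0.0206, 10, 0.2, 0, -0.25, 0, 0, 0, 10, 0.3, 0, -0.06, 0, 0, 0, 10, 0.3, -0.03, 0, 0, 0, 0, 10, 0.25, -0.03, 0, 0, 0, 0, 10, 0, 0, 0, 0, 0, 0, 10, 0, 0, 0, 0, 0, 0, 10]'

```text
clock: 13.85
ee_pos: [0.5487, -0.049, 0.2528]
ee_rot: [-3.141, 0.001, 0.014]
contact_force: [-0.3, -0.0, -1.4]
grip_width: 0.0217
grip_force: 25.0
```

```bash
python3 d.py .6516 -.052 .255 .013; cat > v.py <<'E'
from h import *
import sys
y,TZ=float(sys.argv[1]),float(sys.argv[2]); e=ctrl.sense()["ee_pos"]
p=viewer.get_image("side"); d=viewer.cut_out(p,"rack1")
for i in d:
    w=unproj(p,i["xy"],TZ-.07)
    if abs(w[1]-e[1])<.05 and abs(w[0]-e[0])<.06: print(i["confidence"],i["region"].sum(),fit(RACK,[(p,i["region"])],[e[0],e[1],.013,TZ-.108]))
E
python3 v.py -.052 .255
```

```text
t 13.85 pos [ 0.5487 -0.049   0.2528] rpy [-3.141e+00  1.000e-03  1.400e-02] w 0.0217 F [-0.3 -0.  -1.4] 
left [ 1.028  0.044 -0.024] [-0.0004  0.0006  0.0003] q [ 0.35  0.23 -0.44  1.82  0.11  1.12 -1.68]
0.57 850 (array([ 0.54877857, -0.0456355 ,  0.00551801]), np.float64(0.13812507993349532))
```

Emit:
servo_tool --steps '[0.15, 0.03, -0.01, 0, 0, 0, 10, 0.2, 0, 0, 0, 0, 0, 10, 0.2, 0, 0, 0, 0, 0, 10, 0.2, 0, 0, 0, 0, 0, 10, 0.15, 0, 0, 0, 0, 0, 10, 0.13, 0, 0, 0, 0, 0, 10, 0, 0, 0, 0, 0, 0, 10, 0, 0, 0, 0, 0, 0, 10]'

```text
clock: 14.62
ee_pos: [0.6507, -0.0512, 0.2543]
ee_rot: [-3.142, 0.001, 0.013]
contact_force: [0.0, 0.4, -3.2]
grip_width: 0.0216
grip_force: 25.0
```

```bash
python3 d.py .6516 -.052 .227 .013;  python3 v.py -.052 .254
```

```text
t 14.62 pos [ 0.6507 -0.0512  0.2543] rpy [-3.142e+00  1.000e-03  1.300e-02] w 0.0216 F [ 0.   0.4 -3.2] 
left [0.009 0.008 0.273] [-0.      0.0003 -0.0001] q [ 0.3   0.39 -0.42  1.6   0.17  1.19 -1.72]
0.86 704 (array([ 0.65096991, -0.04900576, -0.01544398]), np.float64(0.31881139788882784))
```

Emit:
servo_tool --steps '[0, 0, 0.1, 0, 0, 0, 10, 0, 0, 0.08, 0, 0, 0, 10, 0, 0, 0.05, 0, 0, 0, 10, 0, 0, 0.03, 0, 0, 0, 10, 0, 0, 0, 0, 0, 0, 10]'

```text
clock: 15.13
ee_pos: [0.6509, -0.0512, 0.2277]
ee_rot: [-3.142, 0.001, 0.013]
contact_force: [-0.5, 0.6, -1.3]
grip_width: 0.0218
grip_force: 25.0
```

Emit:
servo_tool --steps '[0, 0, 0.02, 0, 0, 0, 10, 0, 0, 0.01, 0, 0, 0, 10, 0, 0, 0, 0, 0, 0, 10]'

```text
clock: 15.38
ee_pos: [0.6516, -0.0511, 0.2269]
ee_rot: [3.141, -0.001, 0.013]
contact_force: [-5.5, -0.1, 12.3]
grip_width: 0.0216
grip_force: 25.0
```

Emit:
servo_tool --steps '[0, 0, -0.005, 0, 0, 0, 50, 0, 0, 0, 0, 0, 0, 50, 0, 0, 0, 0, 0, 0, 50, 0, 0, 0, 0, 0, 0, 50, 0, 0, 0, 0, 0, 0, 50, 0, 0, -0.2, 0, 0, 0, 50, 0, 0, -0.3, 0, 0, 0, 50, 0, 0, -0.3, 0, 0, 0, 50, 0, 0, -0.2, 0, 0, 0, 50, 0, 0, 0, 0, 0, 0, 50]'

```text
clock: 16.22
ee_pos: [0.6529, -0.0509, 0.3308]
ee_rot: [3.141, -0.006, 0.013]
contact_force: [0.2, -0.0, 0.2]
grip_width: 0.0499
grip_force: 0.0
```

```bash
python3 d.py .48 .065 .26 .085; python3 r.py; python3 - <<'E'
from h import *
p=viewer.get_image("side"); cv2.imwrite("pics/s2.png",cv2.resize(p["pixels"][100:300,180:380],None,fx=3,fy=3))
E
```

```text
t 16.22 pos [ 0.6529 -0.0509  0.3308] rpy [ 3.141 -0.006  0.013] w 0.0499 F [ 0.2 -0.   0.2] 
left [-1.719 -1.181  0.697] [ 0.0002 -0.0029 -0.0345] q [ 0.3   0.35 -0.43  1.5   0.15  1.32 -1.7 ]
grip top 23 [0.444 0.065 0.105]
grip top 24 [0.441 0.186 0.105]
fit top 474 [0.442 0.062 0.028] 0.089
fit top 498 [ 0.441  0.183 -0.065] 0.083
fit top 370 [ 0.471 -0.399  0.099] 0.321
grip side 46 [0.442 0.195 0.105]
grip side 40 [0.445 0.07  0.105]
fit side 554 [ 0.443  0.194 -0.053] 0.169
fit side 693 [0.446 0.072 0.067] 0.052
fit side 1383 [ 0.472 -0.383  0.084] 0.047
```

View pics/s2.png

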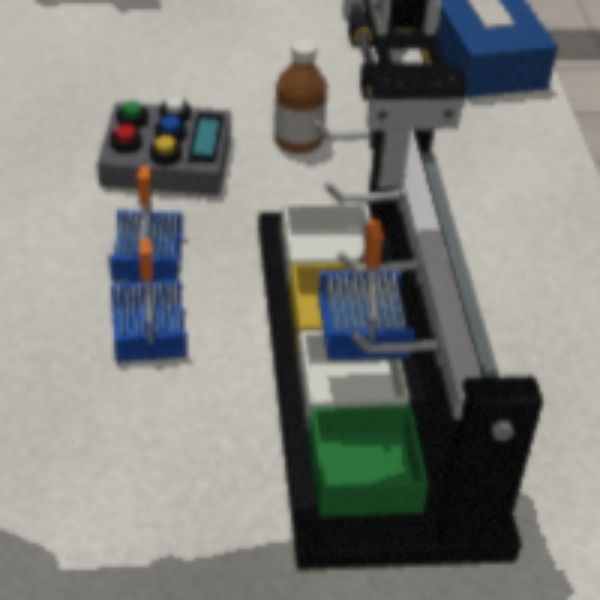

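Emit:
servo_tool --steps '[-0.25, -0.1, 0, 0, 0, 0, 70, -0.3, -0.18, 0, 0, 0, 0, 80, -0.3, -0.18, 0, 0, 0, 0, 80, -0.3, -0.18, 0, 0, 0, 0, 80, -0.3, -0.18, 0.1, 0, 0, 0, 80, -0.3, -0.18, 0.2, 0, 0, 0, 80, -0.3, -0.18, 0.2, 0, 0, 0, 80, 0, 0, 0.2, 0, 0, -0.0335, 80, 0, 0, 0, 0, 0, 0, 80, 0, 0, 0, 0, 0, 0, 80]'

```text
clock: 17.4
ee_pos: [0.4448, 0.0639, 0.2559]
ee_rot: [3.142, 0.001, 0.082]
contact_force: [1.0, 0.5, 0.3]
grip_width: 0.0797
grip_force: 0.0
```

```bash
python3 d.py .4455 .065 .107 .085; python3 w.py
```

```text
t 17.4 pos [0.4448 0.0639 0.2559] rpy [3.142e+00 1.000e-03 8.200e-02] w 0.0797 F [1.  0.5 0.3] 
left [ 0.01  -0.01   1.489] [ 0.      0.0006 -0.0017] q [ 0.25  0.05 -0.54  2.01  0.03  1.09 -1.8 ]
big [134 172  30  19 409] [0.442 0.184 0.11 ]
big [246 179  20  17 318] [0.444 0.065 0.11 ]
0.92 3266 [ 0.655 -0.1    0.04 ] [ 0.687 -0.116 -0.004] 0.266
0.63 3678 [0.442 0.182 0.04 ] [ 0.443  0.184 -0.064] 0.079
0.6 3384 [0.453 0.067 0.04 ] [0.446 0.066 0.073] 0.079
```

Emit:
servo_tool --steps '[0.01, -0.01, 0.25, 0, 0, 0, 60, 0, 0, 0.35, 0, 0, 0, 50, 0, 0, 0.35, 0, 0, 0, 50, 0, 0, 0.3, 0, 0, 0, 45, 0, 0, 0.17, 0, 0, 0, 45, 0, 0, 0.06, 0, 0, 0, 45, 0, 0, 0, 0, 0, 0, 45, 0, 0, 0, 0, 0, 0, 45]'

```text
clock: 18.17
ee_pos: [0.4469, 0.0654, 0.109]
ee_rot: [-3.141, -0.001, 0.082]
contact_force: [0.4, -0.3, 0.2]
grip_width: 0.0449
grip_force: 0.0
```

Emit:
servo_tool --steps '[0, 0, 0, 0, 0, 0, 10, 0, 0, 0, 0, 0, 0, 10, 0, 0, 0, 0, 0, 0, 10, 0, 0, 0, 0, 0, 0, 10, 0, 0, 0, 0, 0, 0, 10, 0, 0, 0, 0, 0, 0, 10, 0, 0, 0, 0, 0, 0, 10]'

```text
clock: 18.75
ee_pos: [0.4461, 0.0655, 0.1084]
ee_rot: [3.142, -0.001, 0.083]
contact_force: [-2.8, 0.5, 7.6]
grip_width: 0.0218
grip_force: 25.0
```

```bash
python3 d.py .55 .048 .254 .013
```

```text
t 18.75 pos [0.4461 0.0655 0.1084] rpy [ 3.142e+00 -1.000e-03  8.300e-02] w 0.0218 F [-2.8  0.5  7.6] 
left [ 1.022  0.26  -1.455] [-0.     -0.0004  0.0335] q [ 0.19  0.25 -0.53  2.17  0.18  0.76 -1.95]
```

Emit:
servo_tool --steps '[0, 0, -0.15, 0, 0, 0, 10, 0, 0, -0.3, 0, 0, 0, 10, 0, 0, -0.35, 0, 0, 0, 10, 0, 0, -0.35, 0, 0, 0.0335, 10, 0.2, 0.05, -0.25, 0, 0, 0, 10, 0.3, 0.05, -0.05, 0, 0, 0, 10, 0.3, 0.05, 0, 0, 0, 0, 10, 0.24, 0.04, 0, 0, 0, 0, 10, 0, 0, 0, 0, 0, 0, 10, 0, 0, 0, 0, 0, 0, 10]'

```text
clock: 19.58
ee_pos: [0.5503, 0.0475, 0.2522]
ee_rot: [-3.141, 0.002, 0.012]
contact_force: [-1.3, 0.2, -2.5]
grip_width: 0.0222
grip_force: 25.0
```

```bash
python3 d.py .6505 .048 .254 .013; python3 v.py .048 .254
```

```text
t 19.58 pos [0.5503 0.0475 0.2522] rpy [-3.141e+00  2.000e-03  1.200e-02] w 0.0222 F [-1.3  0.2 -2.5] 
left [ 1.002  0.007 -0.02 ] [-0.0003  0.0008 -0.0003] q [ 0.24  0.24 -0.51  1.82  0.13  1.12 -1.88]
```

Emit:
servo_tool --steps '[0.15, 0, -0.02, 0, 0, 0, 10, 0.2, 0, 0, 0, 0, 0, 10, 0.2, 0, 0, 0, 0, 0, 10, 0.2, 0, 0, 0, 0, 0, 10, 0.15, 0, 0, 0, 0, 0, 10, 0.1, 0, 0, 0, 0, 0, 10, 0, 0, 0, 0, 0, 0, 10, 0, 0, 0, 0, 0, 0, 10]'

```text
clock: 20.35
ee_pos: [0.6493, 0.0492, 0.2548]
ee_rot: [-3.141, 0.001, 0.013]
contact_force: [-0.2, -0.3, -2.6]
grip_width: 0.0216
grip_force: 25.0
```

```bash
python3 d.py .6505 .048 .227 .013;  python3 v.py .048 .254
```

```text
t 20.35 pos [0.6493 0.0492 0.2548] rpy [-3.141e+00  1.000e-03  1.300e-02] w 0.0216 F [-0.2 -0.3 -2.6] 
left [0.012 0.013 0.278] [-0.0001  0.0003  0.0002] q [ 0.19  0.4  -0.48  1.6   0.2   1.19 -1.89]
0.59 606 (array([0.64862998, 0.05721472, 0.04490578]), np.float64(0.33516216403916943))
```

Emit:
servo_tool --steps '[0.01, 0.01, 0.1, 0, 0, 0, 10, 0, 0, 0.08, 0, 0, 0, 10, 0, 0, 0.05, 0, 0, 0, 10, 0, 0, 0.04, 0, 0, 0, 10, 0, 0, 0.01, 0, 0, 0, 10, 0, 0, 0, 0, 0, 0, 10]'

```text
clock: 20.95
ee_pos: [0.6511, 0.048, 0.2275]
ee_rot: [3.142, -0.001, 0.013]
contact_force: [-2.3, -0.1, 7.5]
grip_width: 0.0218
grip_force: 25.0
```

Emit:
servo_tool --steps '[0, 0, 0, 0, 0, 0, 50, 0, 0, 0, 0, 0, 0, 50, 0, 0, 0, 0, 0, 0, 50, 0, 0, 0, 0, 0, 0, 50, 0, 0, 0, 0, 0, 0, 50, 0, 0, -0.2, 0, 0, 0, 50, 0, 0, -0.3, 0, 0, 0, 50, 0, 0, -0.3, 0, 0, 0, 50, 0, 0, -0.2, 0, 0, 0, 50, 0, 0, 0, 0, 0, 0, 50]'

```text
clock: 21.78
ee_pos: [0.6525, 0.0485, 0.3318]
ee_rot: [-3.141, -0.006, 0.013]
contact_force: [0.7, 0.0, 0.3]
grip_width: 0.0502
grip_force: 0.0
```

```bash
python3 d.py .442 .184 .26 -.055; python3 r.py
```

```text
t 21.78 pos [0.6525 0.0485 0.3318] rpy [-3.141 -0.006  0.013] w 0.0502 F [0.7 0.  0.3] 
left [-2.092 -1.382  0.706] [-0.0004 -0.0029  0.0324] q [ 0.19  0.35 -0.49  1.49  0.17  1.33 -1.87]
grip top 26 [0.441 0.186 0.105]
fit top 486 [ 0.44   0.184 -0.027] 0.101
fit top 526 [ 0.473 -0.389  0.09 ] 0.057
grip side 45 [0.442 0.195 0.105]
fit side 605 [ 0.443  0.192 -0.052] 0.091
fit side 1356 [ 0.472 -0.382  0.08 ] 0.046
```

Emit:
servo_tool --steps '[-0.25, -0.1, 0, 0, 0, 0, 70, -0.3, -0.2, 0, 0, 0, 0, 80, -0.3, -0.2, 0, 0, 0, 0, 80, -0.3, -0.22, 0, 0, 0, 0, 80, -0.3, -0.22, 0.1, 0, 0, 0, 80, -0.3, -0.22, 0.2, 0, 0, 0, 80, -0.3, -0.2, 0.2, 0, 0, 0, 80, -0.04, -0.02, 0.2, 0, 0, 0.032, 80, 0, 0, 0, 0, 0, 0, 80, 0, 0, 0, 0, 0, 0, 80]'

```text
clock: 22.92
ee_pos: [0.4406, 0.1825, 0.257]
ee_rot: [3.141, 0.001, -0.052]
contact_force: [0.1, -0.4, 0.4]
grip_width: 0.0799
grip_force: 0.0
```

```bash
python3 d.py .442 .184 .107 -.05; python3 w.py
```

```text
t 22.92 pos [0.4406 0.1825 0.257 ] rpy [ 3.141e+00  1.000e-03 -5.200e-02] w 0.0799 F [ 0.1 -0.4  0.4] 
left [ 0.016 -0.017  1.5  ] [ 0.0003  0.0007 -0.0011] q [ 0.06  0.11 -0.62  1.96  0.07  1.1  -2.21]
big [  13    0   51   50 1413] [0.616 0.389 0.11 ]
big [245 178  21  17 318] [0.441 0.185 0.11 ]
0.87 599 [0.641 0.021 0.04 ] [ 0.687  0.012 -0.008] 0.218
0.84 3491 [0.441 0.186 0.04 ] [ 0.443  0.185 -0.059] 0.072
0.49 223 [ 0.639 -0.093  0.04 ] [ 0.689 -0.129  0.009] 0.093
```

Emit:
servo_tool --steps '[0.01, -0.02, 0.25, 0, 0, 0, 60, 0, 0, 0.35, 0, 0, 0, 50, 0, 0, 0.35, 0, 0, 0, 50, 0, 0, 0.3, 0, 0, 0, 45, 0, 0, 0.17, 0, 0, 0, 45, 0, 0, 0.07, 0, 0, 0, 45, 0, 0, 0, 0, 0, 0, 45, 0, 0, 0, 0, 0, 0, 45]'

```text
clock: 23.68
ee_pos: [0.4429, 0.185, 0.1092]
ee_rot: [-3.141, -0.001, -0.054]
contact_force: [-0.3, 0.4, 0.2]
grip_width: 0.045
grip_force: 0.0
```

Emit:
servo_tool --steps '[0, 0, 0, 0, 0, 0, 10, 0, 0, 0, 0, 0, 0, 10, 0, 0, 0, 0, 0, 0, 10, 0, 0, 0, 0, 0, 0, 10, 0, 0, 0, 0, 0, 0, 10, 0, 0, 0, 0, 0, 0, 10, 0, 0, 0, 0, 0, 0, 10]'

```text
clock: 24.27
ee_pos: [0.4422, 0.1852, 0.1089]
ee_rot: [-3.141, -0.001, -0.054]
contact_force: [-1.1, 0.4, 6.1]
grip_width: 0.0219
grip_force: 25.0
```

```bash
python3 d.py .55 .147 .254 .013
```

```text
t 24.27 pos [0.4422 0.1852 0.1089] rpy [-3.141e+00 -1.000e-03 -5.400e-02] w 0.0219 F [-1.1  0.4  6.1] 
left [ 1.099  0.323 -1.45 ] [-0.0002 -0.0005 -0.032 ] q [-0.01  0.3  -0.6   2.11  0.24  0.79 -2.38]
```

Emit:
servo_tool --steps '[0, 0, -0.15, 0, 0, 0, 10, 0, 0, -0.3, 0, 0, 0, 10, 0, 0, -0.35, 0, 0, 0, 10, 0, 0, -0.35, 0, 0, -0.032, 10, 0.2, 0.1, -0.25, 0, 0, 0, 10, 0.3, 0.1, -0.06, 0, 0, 0, 10, 0.3, 0.1, 0, 0, 0, 0, 10, 0.27, 0.1, 0, 0, 0, 0, 10, 0, 0, 0, 0, 0, 0, 10, 0, 0, 0, 0, 0, 0, 10]'

```text
clock: 25.1
ee_pos: [0.5499, 0.1455, 0.2535]
ee_rot: [-3.141, 0.001, 0.011]
contact_force: [-1.0, 0.4, -2.9]
grip_width: 0.0219
grip_force: 25.0
```

```bash
python3 d.py .649 .1475 .255 .013; python3 v.py .147 .254
```

```text
t 25.1 pos [0.5499 0.1455 0.2535] rpy [-3.141e+00  1.000e-03  1.100e-02] w 0.0219 F [-1.   0.4 -2.9] 
left [ 0.992 -0.009 -0.017] [-0.0001  0.0007 -0.0009] q [ 0.11  0.27 -0.58  1.78  0.16  1.14 -2.08]
0.92 621 (array([ 0.55099564,  0.15375808, -0.01991412]), np.float64(0.15383956119300657))
```

Emit:
servo_tool --steps '[0.15, 0, -0.01, 0, 0, 0, 10, 0.2, 0, 0, 0, 0, 0, 10, 0.2, 0, 0, 0, 0, 0, 10, 0.2, 0, 0, 0, 0, 0, 10, 0.15, 0, 0, 0, 0, 0, 10, 0.1, 0, 0, 0, 0, 0, 10, 0, 0, 0, 0, 0, 0, 10, 0, 0, 0, 0, 0, 0, 10]'

```text
clock: 25.87
ee_pos: [0.6485, 0.1481, 0.2551]
ee_rot: [-3.141, 0.001, 0.014]
contact_force: [-0.1, -0.8, -2.0]
grip_width: 0.0215
grip_force: 25.0
```

```bash
python3 d.py .649 .1475 .2275 .013
```

```text
t 25.87 pos [0.6485 0.1481 0.2551] rpy [-3.141e+00  1.000e-03  1.400e-02] w 0.0215 F [-0.1 -0.8 -2. ] 
left [0.005 0.006 0.276] [-0.0001  0.0003  0.0003] q [ 0.07  0.43 -0.54  1.56  0.23  1.21 -2.07]
```

Emit:
servo_tool --steps '[0, 0, 0.1, 0, 0, 0, 10, 0, 0, 0.08, 0, 0, 0, 10, 0, 0, 0.05, 0, 0, 0, 10, 0, 0, 0.04, 0, 0, 0, 10, 0, 0, 0.01, 0, 0, 0, 10, 0, 0, 0, 0, 0, 0, 10]'

```text
clock: 26.37
ee_pos: [0.6493, 0.1479, 0.228]
ee_rot: [-3.141, -0.001, 0.013]
contact_force: [-2.0, 0.8, 6.5]
grip_width: 0.0221
grip_force: 25.0
```

Emit:
servo_tool --steps '[0, 0, 0, 0, 0, 0, 50, 0, 0, 0, 0, 0, 0, 50, 0, 0, 0, 0, 0, 0, 50, 0, 0, 0, 0, 0, 0, 50, 0, 0, 0, 0, 0, 0, 50, 0, 0, -0.2, 0, 0, 0, 50, 0, 0, -0.3, 0, 0, 0, 50, 0, 0, -0.3, 0, 0, 0, 50, 0, 0, -0.2, 0, 0, 0, 50, 0, 0, 0, 0, 0, 0, 50]'

```text
clock: 27.2
ee_pos: [0.6506, 0.1483, 0.3321]
ee_rot: [-3.14, -0.006, 0.013]
contact_force: [-0.3, 0.5, 0.5]
grip_width: 0.0496
grip_force: 0.0
```

```bash
python3 d.py .47 .37 .3 .013; python3 - <<'E'
from h import *
p=viewer.get_image("side"); cv2.imwrite("pics/s3.png",cv2.resize(p["pixels"][100:384,180:380],None,fx=2,fy=2))
E
```

```text
t 27.2 pos [0.6506 0.1483 0.3321] rpy [-3.14  -0.006  0.013] w 0.0496 F [-0.3  0.5  0.5] 
left [-1.78  -2.239  0.314] [-0.0007 -0.0028 -0.0001] q [ 0.08  0.39 -0.55  1.46  0.2   1.35 -2.04]
```

View pics/s3.png

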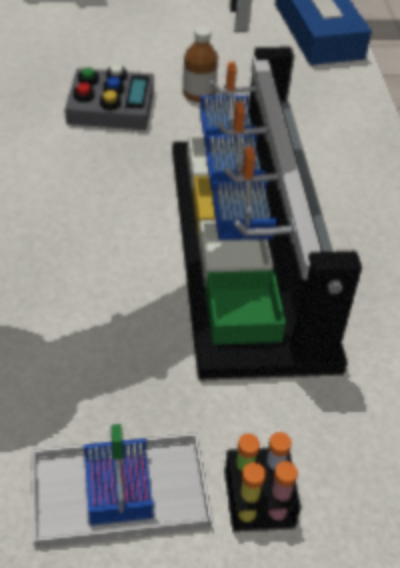

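Emit:
servo_tool --steps '[0, 0, 0, 0, 0, 0.048, 20, 0, 0, 0, 0, 0, 0.048, 5, 0, 0, 0, 0, 0, 0.048, 0, 0, 0, 0, 0, 0, 0.048, 0, 0, 0, 0, 0, 0, 0.048, 0, 0, 0, 0, 0, 0, 0.048, 0, 0, 0, 0, 0, 0, 0, 0, 0, 0, 0, 0, 0, 0, 0]'

```text
clock: 27.92
ee_pos: [0.649, 0.1475, 0.3263]
ee_rot: [3.141, 0.001, -0.587]
contact_force: [0.3, -0.5, 0.8]
grip_width: 0.0012
grip_force: 0.0
```

```bash
python3 d.py .42 .35 .3 -.59
```

```text
t 27.92 pos [0.649  0.1475 0.3263] rpy [ 3.141e+00  1.000e-03 -5.870e-01] w 0.0012 F [ 0.3 -0.5  0.8] 
left [-3.028 -0.417  0.265] [0.0004 0.0003 0.0014] q [ 0.    0.38 -0.44  1.47  0.16  1.33 -2.61]
```

Emit:
servo_tool --steps '[0, 0, 0, 0, 0, -0.052, 0, 0, 0, 0, 0, 0, -0.052, 0, 0, 0, 0, 0, 0, -0.052, 0, 0, 0, 0, 0, 0, -0.052, 0, 0, 0, 0, 0, 0, -0.052, 0, 0, 0, 0, 0, 0, -0.052, 0, 0, 0, 0, 0, 0, -0.052, 0, 0, 0, 0, 0, 0, -0.052, 0, 0, 0, 0, 0, 0, -0.052, 0, 0, 0, 0, 0, 0, -0.052, 0, 0, 0, 0, 0, 0, 0, 0]'

```text
clock: 28.83
ee_pos: [0.6492, 0.1474, 0.3267]
ee_rot: [-3.141, 0.001, 0.508]
contact_force: [-0.2, 0.5, 0.4]
grip_width: 0.0007
grip_force: 0.0
```

```bash
python3 d.py .42 .34 .3 .5
```

```text
t 28.83 pos [0.6492 0.1474 0.3267] rpy [-3.141e+00  1.000e-03  5.080e-01] w 0.0007 F [-0.2  0.5  0.4] 
left [-1.066 -2.798  0.269] [-0.0002  0.0003  0.0037] q [ 0.14  0.41 -0.64  1.46  0.24  1.35 -1.58]
```

Emit:
servo_tool --steps '[-0.1, -0.27, 0, 0, 0, 0, 0, -0.12, -0.32, 0, 0, 0, 0, 0, -0.12, -0.32, 0, 0, 0, 0, 0, -0.12, -0.32, 0, 0, 0, 0, 0, -0.12, -0.32, 0, 0, 0, 0, 0, -0.12, -0.32, 0, 0, 0, 0, 0, -0.12, -0.32, 0, 0, 0, 0, 0, -0.12, -0.31, 0.1, 0, 0, 0, 0, -0.12, -0.31, 0.15, 0, 0, 0, 0, 0, 0, 0, 0, 0, 0, 0, 0, 0, 0, 0, 0, 0, 0]'

```text
clock: 29.75
ee_pos: [0.4203, 0.3445, 0.3018]
ee_rot: [3.141, 0.001, 0.501]
contact_force: [0.7, 0.5, 0.2]
grip_width: 0.0006
grip_force: 0.0
```

```bash
python3 d.py .42 .34 .3 .5; cat > k.py <<'E'
from h import *
import sys
p=viewer.get_image("wrist"); cv2.imwrite(sys.argv[1],p["pixels"])
h=cv2.cvtColor(p["pixels"],cv2.COLOR_BGR2HSV)
for nm,lo,hi in(("blue",(100,120,60),(125,255,255)),("yellow",(18,120,90),(33,255,255)),("green",(45,100,40),(85,255,255)),("red",(0,150,90),(4,255,255)),("white",(0,0,170),(180,40,255))):
    n,l,st,c=cv2.connectedComponentsWithStats(cv2.inRange(h,lo,hi))
    for i in range(1,n):
        if 80<st[i,4]<2500:
            w=unproj(p,c[i],.058)
            if .35<w[0]<.52 and .28<w[1]<.5: print(nm,st[i],np.round(c[i],1),np.round(w,4))
E
python3 k.py pics/k1.png
```

```text
t 29.75 pos [0.4203 0.3445 0.3018] rpy [3.141e+00 1.000e-03 5.010e-01] w 0.0006 F [0.7 0.5 0.2] 
left [-0.024  0.038  0.018] [0.0001 0.0004 0.0004] q [-0.12  0.22 -0.79  1.76  0.17  1.23 -2.03]
blue [252 124  18  19 266] [260.4 133.1] [0.469  0.3657 0.058 ]
yellow [277 144  16  16 201] [284.3 151.3] [0.4631 0.324  0.058 ]
green [216 143  18  18 255] [224.1 151.8] [0.4219 0.398  0.058 ]
red [245 165  17  17 218] [252.9 172.9] [0.4148 0.3481 0.058 ]
white [228 107  16  16 197] [235.7 114.3] [0.475  0.4074 0.058 ]
```

View pics/k1.png

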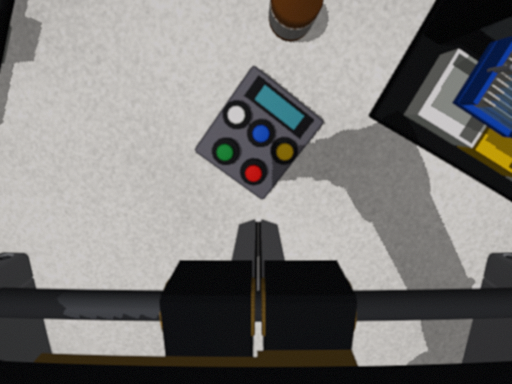

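```bash
python3 d.py .475 .4074 .09 .5
```

```text
t 29.8 pos [0.4217 0.3436 0.3022] rpy [3.141 0.    0.499] w 0.0003 F [ 0.6 -1.5  0.8] 
left [ 0.774 -0.306  2.121] [ 0.0001  0.0001 -0.0006] q [-0.12  0.22 -0.79  1.76  0.17  1.23 -2.03]
```

Emit:
servo_tool --steps '[0.25, -0.1, 0.3, 0, 0, 0, 0, 0.26, -0.1, 0.35, 0, 0, 0, 0, 0.26, -0.1, 0.35, 0, 0, 0, 0, 0, 0, 0.35, 0, 0, 0, 0, 0, 0, 0.35, 0, 0, 0, 0, 0, 0, 0.3, 0, 0, 0, 0, 0, 0, 0.12, 0, 0, 0, 0, 0, 0, 0, 0, 0, 0, 0, 0, 0, 0, 0, 0, 0, 0]'

```text
clock: 30.55
ee_pos: [0.4735, 0.4038, 0.0959]
ee_rot: [-3.141, -0.0, 0.497]
contact_force: [0.5, 0.2, 0.5]
grip_width: 0.0002
grip_force: 0.0
```

```bash
python3 d.py .475 .4074 .066 .5
```

```text
t 30.55 pos [0.4735 0.4038 0.0959] rpy [-3.141 -0.     0.497] w 0.0002 F [0.5 0.2 0.5] 
left [ 0.03  -0.025  0.299] [-0.0001 -0.0001 -0.0013] q [-0.3   0.56 -0.68  1.8   0.43  0.93 -2.24]
```

Emit:
servo_tool --steps '[0.03, -0.025, 0.08, 0, 0, 0, 0, 0, 0, 0.1, 0, 0, 0, 0, 0, 0, 0.07, 0, 0, 0, 0, 0, 0, 0.05, 0, 0, 0, 0, 0, 0, 0, 0, 0, 0, 0, 0, 0, 0, 0, 0, 0, 0]'

```text
clock: 31.05
ee_pos: [0.4753, 0.4086, 0.0692]
ee_rot: [3.14, -0.004, 0.498]
contact_force: [-10.7, -14.0, 59.9]
grip_width: 0.0
grip_force: 29.9
```

Emit:
servo_tool --steps '[0, 0, -0.03, 0, 0, 0, 0, 0, 0, 0, 0, 0, 0, 0, 0, 0, 0, 0, 0, 0, 0]'

```text
clock: 31.3
ee_pos: [0.4751, 0.4084, 0.07]
ee_rot: [3.142, -0.003, 0.499]
contact_force: [-1.2, -3.8, 23.0]
grip_width: 0.0002
grip_force: 11.7
```

Emit:
servo_tool --steps '[0, 0, -0.02, 0, 0, 0, 0, 0, 0, 0, 0, 0, 0, 0, 0, 0, 0, 0, 0, 0, 0]'

```text
clock: 31.55
ee_pos: [0.4749, 0.4082, 0.0708]
ee_rot: [-3.141, -0.002, 0.499]
contact_force: [3.5, 2.0, 5.2]
grip_width: 0.0006
grip_force: 2.3
```

Emit:
servo_tool --steps '[0, 0, -0.02, 0, 0, 0, 0, 0, 0, 0, 0, 0, 0, 0, 0, 0, 0, 0, 0, 0, 0]'

```text
clock: 31.8
ee_pos: [0.4742, 0.4077, 0.0723]
ee_rot: [-3.141, -0.001, 0.499]
contact_force: [0.8, 1.3, 3.0]
grip_width: 0.0007
grip_force: 1.8
```

Emit:
servo_tool --steps '[0, 0, -0.02, 0, 0, 0, 0, 0, 0, 0, 0, 0, 0, 0, 0, 0, 0, 0, 0, 0, 0]'

```text
clock: 32.05
ee_pos: [0.4739, 0.4075, 0.074]
ee_rot: [3.142, 0.0, 0.499]
contact_force: [1.2, 1.0, 2.8]
grip_width: 0.0003
grip_force: 1.3
```

Emit:
servo_tool --steps '[0, 0, -0.02, 0, 0, 0, 0, 0, 0, 0, 0, 0, 0, 0, 0, 0, 0, 0, 0, 0, 0]'

```text
clock: 32.3
ee_pos: [0.4737, 0.4073, 0.0759]
ee_rot: [3.141, 0.001, 0.499]
contact_force: [0.0, -0.2, 1.7]
grip_width: 0.0008
grip_force: 0.8
```

Emit:
servo_tool --steps '[0, 0, -0.2, 0, 0, 0, 0, 0, 0, 0, 0, 0, 0, 0]'

```text
clock: 32.47
ee_pos: [0.4744, 0.4083, 0.0982]
ee_rot: [-3.141, -0.002, 0.499]
contact_force: [0.3, 0.9, -0.0]
grip_width: 0.0005
grip_force: 0.0
```

```bash
python3 d.py .469 .3657 .095 .5
```

```text
t 32.47 pos [0.4744 0.4083 0.0982] rpy [-3.141e+00 -2.000e-03  4.990e-01] w 0.0005 F [ 0.3  0.9 -0. ] 
left [-0.251  0.348  0.031] [-0.0003 -0.0008 -0.0005] q [-0.3   0.57 -0.69  1.79  0.43  0.94 -2.24]
```

Emit:
servo_tool --steps '[-0.125, 0.175, 0, 0, 0, 0, 0, -0.125, 0.175, 0, 0, 0, 0, 0, 0, 0, 0.04, 0, 0, 0, 0, 0, 0, 0, 0, 0, 0, 0, 0, 0, 0, 0, 0, 0, 0]'

```text
clock: 32.88
ee_pos: [0.4687, 0.3651, 0.0919]
ee_rot: [-3.141, 0.0, 0.499]
contact_force: [0.4, 0.6, 0.1]
grip_width: 0.0005
grip_force: 0.0
```

```bash
python3 d.py .469 .3657 .07 .5
```

```text
t 32.88 pos [0.4687 0.3651 0.0919] rpy [-3.141  0.     0.499] w 0.0005 F [0.4 0.6 0.1] 
left [ 0.005 -0.004  0.219] [-0.0001  0.0001 -0.0006] q [-0.24  0.53 -0.69  1.87  0.42  0.9  -2.2 ]
```

Emit:
servo_tool --steps '[0, 0, 0.08, 0, 0, 0, 0, 0, 0, 0.08, 0, 0, 0, 0, 0, 0, 0.06, 0, 0, 0, 0, 0, 0, 0, 0, 0, 0, 0, 0, 0, 0, 0, 0, 0, 0, 0, 0, 0, 0, 0, 0, 0]'

```text
clock: 33.38
ee_pos: [0.4688, 0.3657, 0.0702]
ee_rot: [-3.141, -0.001, 0.499]
contact_force: [-0.8, 0.0, 13.5]
grip_width: 0.0004
grip_force: 6.5
```

Emit:
servo_tool --steps '[0, 0, -0.1, 0, 0, 0, 0, 0, 0, -0.15, 0, 0, 0, 0, 0, 0, 0, 0, 0, 0, 0, -0.125, 0.17, 0, 0, 0, 0, 0, -0.125, 0.17, 0, 0, 0, 0, 0, 0, 0, 0, 0, 0, 0, 0, 0, 0, 0, 0, 0, 0, 0]'

```text
clock: 33.97
ee_pos: [0.4635, 0.3221, 0.0954]
ee_rot: [3.141, -0.0, 0.497]
contact_force: [0.4, 0.3, 0.6]
grip_width: 0.0001
grip_force: 0.0
```

```bash
python3 d.py .4631 .324 .07 .5
```

```text
t 33.97 pos [0.4635 0.3221 0.0954] rpy [ 3.141 -0.     0.497] w 0.0001 F [0.4 0.3 0.6] 
left [ 0.006 -0.019  0.254] [ 0.0003 -0.0001 -0.0013] q [-0.16  0.48 -0.7   1.93  0.4   0.87 -2.15]
```

Emit:
servo_tool --steps '[0, -0.02, 0.08, 0, 0, 0, 0, 0, 0, 0.1, 0, 0, 0, 0, 0, 0, 0.075, 0, 0, 0, 0, 0, 0, 0, 0, 0, 0, 0, 0, 0, 0, 0, 0, 0, 0, 0, 0, 0, 0, 0, 0, 0]'

```text
clock: 34.47
ee_pos: [0.4622, 0.3261, 0.0699]
ee_rot: [-3.141, -0.001, 0.5]
contact_force: [-3.8, -3.4, 23.6]
grip_width: 0.0003
grip_force: 11.8
```

Emit:
servo_tool --steps '[0, 0, -0.1, 0, 0, 0, 0, 0, 0, -0.25, 0, 0, 0, 0, 0, 0, 0, 0, 0, 0, 0]'

```text
clock: 34.72
ee_pos: [0.4628, 0.3266, 0.1069]
ee_rot: [-3.141, -0.003, 0.5]
contact_force: [1.4, 0.7, 0.5]
grip_width: -0.0001
grip_force: 0.0
```

```bash
python3 d.py .4219 .398 .095 .5; python3 - <<'E'
from h import *
p=viewer.get_image("side")
for n in("rack1","stained1"): print([(d["confidence"],np.round(d["xy"]),np.round(unproj(p,d["xy"],.15 if n=="rack1" else .03),3)) for d in viewer.cut_out(p,n)])
E
```

```text
t 34.72 pos [0.4628 0.3266 0.1069] rpy [-3.141e+00 -3.000e-03  5.000e-01] w -0.0001 F [1.4 0.7 0.5] 
left [-0.017 -0.823  0.12 ] [-0.0004 -0.0013 -0.0001] q [-0.16  0.47 -0.71  1.92  0.39  0.89 -2.14]
[(0.92, array([297., 174.]), array([0.653, 0.069, 0.15 ])), (0.83, array([298., 204.]), array([ 0.641, -0.057,  0.15 ])), (0.75, array([292., 152.]), array([0.648, 0.178, 0.15 ]))]
[(0.65, array([239., 340.]), array([ 0.473, -0.389,  0.03 ])), (0.29, array([311., 343.]), array([ 0.641, -0.401,  0.03 ]))]
```

Emit:
servo_tool --steps '[0, -0.2, 0, 0, 0, 0, 0, -0.015, -0.22, 0, 0, 0, 0, 0, 0, -0.2, 0, 0, 0, 0, 0, 0, -0.2, 0.06, 0, 0, 0, 0, 0, 0, 0.05, 0, 0, 0, 0, 0, 0, 0, 0, 0, 0, 0, 0, 0, 0, 0, 0, 0, 0]'

```text
clock: 35.45
ee_pos: [0.4214, 0.3952, 0.0924]
ee_rot: [3.141, 0.002, 0.499]
contact_force: [0.0, -0.9, 0.6]
grip_width: 0.0008
grip_force: 0.0
```

```bash
python3 d.py .4219 .398 .07 .5
```

```text
t 35.45 pos [0.4214 0.3952 0.0924] rpy [3.141e+00 2.000e-03 4.990e-01] w 0.0008 F [ 0.  -0.9  0.6] 
left [ 0.018 -0.022  0.224] [ 0.0003  0.0009 -0.0005] q [-0.31  0.51 -0.71  1.9   0.42  0.89 -2.3 ]
```

Emit:
servo_tool --steps '[0.01, -0.02, 0.08, 0, 0, 0, 0, 0, 0, 0.08, 0, 0, 0, 0, 0, 0, 0.065, 0, 0, 0, 0, 0, 0, 0, 0, 0, 0, 0, 0, 0, 0, 0, 0, 0, 0, 0, 0, 0, 0, 0, 0, 0]'

```text
clock: 35.95
ee_pos: [0.4221, 0.3979, 0.0708]
ee_rot: [3.141, -0.0, 0.498]
contact_force: [2.1, -1.3, 4.3]
grip_width: 0.0003
grip_force: 2.3
```

Emit:
servo_tool --steps '[0, 0, -0.1, 0, 0, 0, 0, 0, 0, -0.25, 0, 0, 0, 0, 0, 0, -0.3, 0, 0, 0, 0, 0, 0, -0.3, 0, 0, 0, 0, 0, 0, -0.3, 0, 0, 0, 0, 0, 0, 0, 0, 0, 0, 0, 0, 0, 0, 0, 0, 0, 0]'

```text
clock: 36.53
ee_pos: [0.4221, 0.3986, 0.1978]
ee_rot: [-3.141, -0.003, 0.498]
contact_force: [1.1, -0.3, -0.0]
grip_width: 0.0004
grip_force: 0.0
```

```bash
python3 - <<'E'
from h import *
p=viewer.get_image("side"); cv2.imwrite("pics/f.png",cv2.resize(p["pixels"][100:384,180:380],None,fx=2,fy=2))
E
```

```text
(no output)
```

View pics/f.png

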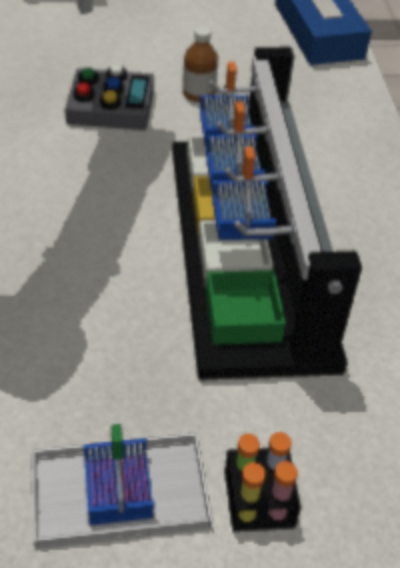

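Green reached only 4.3 N; I'll press it once more, a little deeper, to be certain.

Emit:
servo_tool --steps '[0, 0, 0.3, 0, 0, 0, 0, 0, 0, 0.35, 0, 0, 0, 0, 0, 0, 0.3, 0, 0, 0, 0, 0, 0, 0.15, 0, 0, 0, 0, 0, 0, 0.1, 0, 0, 0, 0, 0, 0, 0.06, 0, 0, 0, 0, 0, 0, 0.02, 0, 0, 0, 0, 0, 0, 0, 0, 0, 0, 0, 0, 0, 0, 0, 0, 0, 0, 0, 0, 0, 0, 0, 0, 0]'

```text
clock: 37.42
ee_pos: [0.4205, 0.3972, 0.0696]
ee_rot: [3.139, 0.002, 0.499]
contact_force: [-13.6, -16.4, 37.8]
grip_width: 0.0005
grip_force: 19.1
```

Emit:
servo_tool --steps '[0, 0, -0.1, 0, 0, 0, 0, 0, 0, -0.25, 0, 0, 0, 0, 0, 0, -0.3, 0, 0, 0, 0, 0, 0, -0.3, 0, 0, 0, 0, 0, 0, -0.3, 0, 0, 0, 0, 0, 0, 0, 0, 0, 0, 0, 0, 0, 0, 0, 0, 0, 0]'

```text
clock: 38.0
ee_pos: [0.4222, 0.399, 0.1949]
ee_rot: [-3.141, -0.003, 0.498]
contact_force: [0.2, 0.9, -0.6]
grip_width: 0.0004
grip_force: 0.0
```

```bash
python3 -c "
from rig import ctrl
print(ctrl.close_job())"
```

```text
the job is handed in; nothing more can be done
None
```

The job is handed in at 38 s, with no verdict returned: the one stained rack stands in the drip tray, the three fresh racks hang on hooks 1 to 3, and white, blue, yellow and green were pressed in order (green twice, the first press being light).

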